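# Pack and clamp strips in a glue-up jig

### The job

Back the jig's ball knob fully off, then load every hardwood strip into the jig side by side, on edge as they lie now and along the end-to-mouth direction, the first against the side fence, all tight together with their ends flush against the end fence. Choose plywood packers whose thicknesses together fill the rest of the channel to within about 3 mm, stand them flat and square between the strips and the clamp nose, in line with the nose, and turn the knob clockwise to its stop so that the stack is clamped. Leave the unneeded packers out of the jig and the other things on the bench alone.

Things in the scene. Friction and masses are not known exactly. Their poses are not given: they have to be found in the camera images.
- jig: fixed glue-up jig: 6 mm plywood base, two aluminium fences 22 mm wide (tops 26 mm above the bench) forming an inside corner. Origin: that corner, at bench level. End fence's face is x = 0, side fence's face y = 0 (from x = -88 mm); the channel lies at negative x and y, open toward -x; strips lie in it along x. Base under the channel: x -138 to 22, y -148 to 22 mm
- housing (a point): centre of the top of the grey clamp housing opposite the side fence: 46 mm wide in jig x, jig y -164 to -240 mm, top 36 mm above the bench. It guides the nose along the line jig x = -50 mm toward +y (the side fence). With the knob fully backed off the nose's face is at jig y = -125 mm: the channel is then 125 mm wide
- knob (a joint): angle of the ball knob, rad: 0 = fully backed off (stop), 2.4 = fully tightened (stop). It grows clockwise seen from above, about an upright axis, and stays where it is left (needs about 0.15 N m to turn). Each rad carries the clamp nose 3.75 mm toward the side fence, 9 mm in all. Starts partly tightened
- ball (a point): centre of the ball knob: a smooth, slippery black ball 40 mm in diameter (friction about 0.35), 73 mm above the bench, 37 mm above the housing top, at jig x = -50, y = -200 mm; slips out of the grip unless the fingers close across its widest part, level with this point
- nose (a joint): how far the sprung nose is pressed back into its ram, m: 0 = free, 0.012 = bottomed. Spring about 3 N at first touch and 1.5 N per mm
- nose_face (a point): centre of the clamp nose's pressing face (a dark rubber pad 30 mm wide and 24 mm high, top 33 mm above the bench with a 10 mm rounded upper edge that lets a packer slide down past it), 21 mm above the bench; moves with the knob
- strip_a: hardwood strip (planed and waxed, friction about 0.4), a plain brown bar 90 mm long (its x axis), 24 mm thick (its y axis) and 32 mm high; origin at the centre of its underside. Starts flat on the bench, 24 mm side up. One to three are present; absent ones read None
- strip_b: hardwood strip (planed and waxed, friction about 0.4), a plain brown bar 90 mm long (its x axis), 24 mm thick (its y axis) and 32 mm high; origin at the centre of its underside. Starts flat on the bench, 24 mm side up. One to three are present; absent ones read None
- strip_c: hardwood strip (planed and waxed, friction about 0.4), a plain brown bar 90 mm long (its x axis), 24 mm thick (its y axis) and 32 mm high; origin at the centre of its underside. Starts flat on the bench, 24 mm side up. One to three are present; absent ones read None
- packer_20: plain waxed plywood packer block (friction about 0.4), 20 mm thick (its y axis, the way it is to fill the gap), 46 mm long (its x axis), 30 mm high, standing flat on the bench; origin at the centre of its underside. There are four packers, 20, 30, 44 and 54 mm thick
- packer_30: plain waxed plywood packer block (friction about 0.4), 30 mm thick (its y axis, the way it is to fill the gap), 46 mm long (its x axis), 30 mm high, standing flat on the bench; origin at the centre of its underside. There are four packers, 20, 30, 44 and 54 mm thick
- packer_44: plain waxed plywood packer block (friction about 0.4), 44 mm thick (its y axis, the way it is to fill the gap), 46 mm long (its x axis), 30 mm high, standing flat on the bench; origin at the centre of its underside. There are four packers, 20, 30, 44 and 54 mm thick
- packer_54: plain waxed plywood packer block (friction about 0.4), 54 mm thick (its y axis, the way it is to fill the gap), 46 mm long (its x axis), 30 mm high, standing flat on the bench; origin at the centre of its underside. There are four packers, 20, 30, 44 and 54 mm thick
- sand_block: grey sanding block 62 x 120 x 48 mm; a bystander to be left alone; origin at the centre of its underside
- duct_tape: grey roll of tape, 110 mm across, 48 mm high, lying flat; a bystander to be left alone; origin at the centre of its underside
- tape_yellow: yellow and red tape roll, 73 mm across, 37 mm high, lying flat; a bystander to be left alone; origin at the centre of its underside
Mind the look-alikes: they are no part of the job. Leave any turquoise look-alike of the strip_a alone.

How it is judged:
By the outcome, as a careful person would: the job done as asked, in the order asked, and still so for the second after the job is handed in, with the robot touching nothing.
Of strip_a, strip_b, strip_c only 1 to 3 are there at a start; the rules pass over those that are not, and their reading is None.
At some moment in a run one of strip_a, strip_b, strip_c, packer_20, packer_30, packer_44, packer_54 may be knocked a few centimetres aside while the robot is not near it.
Once in a run the grip may slacken for a moment while it holds something.
It also fails if it takes over 210 s, if anything falls off the work surface, if the arm or the gripper's body presses on something with over 40 N, if the wrist force passes 120 N, or if a joint passes its speed limit or range.

### The arm

A 6-joint arm with a two-finger parallel gripper is mounted at the origin on the work surface; the furniture and walls round the work are solid. World frame = base frame: x ahead of the robot, y to its left, z up, the work surface at z = 0. Lengths are in m, angles in degrees, forces in N, time in s.
With the tool pointing down it reaches from about 0.35 to 0.725 m from the base axis. Payload 4.3 kg.
Tool frame: the origin (TCP) lies between the finger pads; the fingertips stand 19 mm ahead of it and the grasp point (between the pads) is the TCP; z points along the fingers, y is the direction in which the jaws open and shut (so a half turn about z gives the same grasp; the last joint's range is limited). The gripper opens to 85 mm and grips with 20 to 120 N. Pads are 22 mm wide; open, the fingers measure 114 mm over their backs; the gripper's body (76 mm by 85 mm) begins 54 mm behind the grasp point. The pads swing forward as they close: fully open they stand 13 mm farther back than shut.
Start: joints at [69.196, 21.618, 4.641, 73.018, 0, 83.68], TCP at [0.144, 0.557, 0.25] pointing down, gripper open.
Joint ranges: [-156.06, 156.06], [-48.1, 94.91], [-58.44, 69.94], [-101.28, 121.22], [-78.64, 73.56], [-180, 180]. Speed limits (degrees/s): [147.25, 147.25, 180, 180, 180, 180].

### API

Orientations are given as a 3x3 rotation matrix whose columns are the frame's x, y, z axes.
In Python, from rig import ctrl gives the robot as it stands. The module is installed in compiled form; this text tells all that it offers.
- The arm moves only by the tool apply_moves, never from a script. Its argument "motion" is text: rows parted by semicolons, each of 4 numbers parted by spaces: the shift along the tool's x, y, z in mm, then the turn about the tool's z in rad. A call has 1 to 10 rows; each row shifts and turns the commanded pose from where the row before left it, along the tool's axes as they then stand; what a row does not reach is not made up. A row lasts 1/10 s, in which the tool goes at most 50 mm and 8.59 degrees, less where a joint would pass 70% of its speed; a pose out of reach is approached as far as the arm can. A call is refused whole if a number of a shift passes 50 or a number of a turn 0.15, either way. A call with a gripper value outside its range is refused whole. "gripper" is the closure, from 0 (fully open) to 1 (shut), set as the call begins (left out, the last holds). The fingers move at their own pace and stop on an object; "grip_force" is the grip in N (left out, the last holds). Time passes only in rows, so rows that do not move let the fingers close. It gives the time, the measured TCP pose, the force and the opening at its end, in the units of the state.
- ctrl.sense(): the state, without advancing time (a new reading comes with each control period).
- ctrl.capture(name): name is "side" or "top"; returns the picture (400x640x3 uint8, red, green, blue); there is no depth.
- ctrl.camera_info(name): a dict with "camera_matrix" (3x3 intrinsics, pixels), "R" (3x3) and "t" (3): a world point X has camera coordinates R X + t. Camera axes: x right, y down, z forward; pixel columns grow to the right and rows downward; lengths in m; the calibration is good to about 2 mm. A picture is of the moment at which its call begins. camera_info takes no time and is no camera call.
- ctrl.finish_job(): hands the job in, once; it reports no verdict.
Trained networks look in the newest picture that a camera, given by its name, has taken for a name from the list of things; names that differ only in an ending like _2 or _b are one class to them, and where a whole thing is asked for, a point or a joint stands for the part that bears it (a point fixed in the world has none). Each returns a list of dicts, best first, with "conf" (0 to 1); they miss things now and then, are a little off and sometimes report something else, mostly with a low value. They report only what shows in the picture. A call takes as long as a camera call. They do not tell look-alikes from the thing itself.
- ctrl.find_in(camera, query): "box" ([centre column, centre row, width, height] as shares, 0 to 1, of the picture: columns of its width, rows of its height, round what is visible of it).
The state is a dict: "time_s": time; "joints": joint angles; "qd": joint speeds; "effort": joint torques, N m; "tool_pos": TCP position; "tool_rot": TCP orientation; "contact_force": force on the tool from outside, world axes, zero at the start; "wrist_torque": the same for the moment, N m; "width": finger opening in m.
Only numpy, scipy, OpenCV 4.12 (cv2) and the standard library are available. Lean on these libraries where they do the work, as an engineer would, in place of code of your own. Each camera call takes 0.05 s, during which the arm holds its last target.

## Working session

There is one attempt and no reset: what is moved stays moved. The work goes in short steps, Python scripts to look and compute and a tool call to move; the robot and the scene stay as the last step left them, time stands still between calls to the robot, and variables do not carry over. Pictures are saved under pics/ and viewed, and the job is handed in when it is done.

Besides the shell and the picture viewer there is one more tool, called after "Emit:" as name(argument=value, ...), one argument or row to a line, values as JSON. apply_moves: Moves the arm, as the interface text tells. Its arguments: {"type":"object","properties":{"motion":{"type":"string"},"gripper":{"type":"number"},"grip_force":{"type":"number"}},"required":["motion"]}

```bash
mkdir -p pics; python3 - <<'E'
from rig import ctrl
import cv2
for n in("side","top"):
    im=ctrl.capture(n); cv2.imwrite(f"pics/{n}0.png",im[:,:,::-1])
    c=ctrl.camera_info(n); print(n,c)
    for q in ["jig","housing","knob","strip_a","packer_20","packer_30","packer_44","packer_54","sand_block","duct_tape","tape_yellow"]:
        for d in ctrl.find_in(n,q)[:4]:
            b=d["box"]; print(q,round(d["conf"],2),[round(b[0]*640),round(b[1]*400),round(b[2]*640),round(b[3]*400)])
print(ctrl.sense())
E
```

```text
side {'camera_matrix': array([[377.32201344,   0.        , 320.10164994],
       [  0.        , 377.32201344, 202.29117503],
       [  0.        ,   0.        ,   1.        ]]), 'R': array([[ 0.97882049, -0.20469887, -0.00296893],
       [-0.09523382, -0.44245167, -0.89172139],
       [ 0.18122075,  0.87311792, -0.45257501]]), 't': array([-0.42065613,  0.11856018,  1.55133417])}
jig 0.78 [306, 193, 40, 29]
housing 0.65 [305, 193, 36, 33]
strip_a 0.84 [386, 262, 24, 14]
strip_a 0.63 [375, 248, 27, 20]
strip_a 0.62 [311, 277, 19, 25]
packer_20 0.6 [348, 270, 12, 16]
packer_20 0.47 [337, 245, 7, 4]
packer_20 0.42 [345, 260, 13, 11]
packer_30 0.6 [348, 270, 12, 16]
packer_30 0.47 [337, 245, 7, 4]
packer_30 0.42 [345, 260, 13, 11]
packer_44 0.6 [348, 270, 12, 16]
packer_44 0.47 [337, 245, 7, 4]
packer_44 0.42 [345, 260, 13, 11]
packer_54 0.6 [348, 270, 12, 16]
packer_54 0.47 [337, 245, 7, 4]
packer_54 0.42 [345, 260, 13, 11]
sand_block 0.69 [304, 247, 23, 29]
duct_tape 0.97 [385, 294, 41, 33]
tape_yellow 0.61 [294, 175, 15, 11]
top {'camera_matrix': array([[515.04340243,   0.        , 330
[... 820 characters left out ...]
e+00, 7.30194047e+01,
       1.09427870e-03, 8.36808897e+01]), 'qd': array([-0.01417102,  0.03840934, -0.05055248, -0.10279831,  0.02392238,
        0.0334722 ]), 'effort': array([ 1.59772171e-04, -4.63526380e+01,  2.70155722e+01,  3.92451129e-04,
       -2.08700480e-04, -3.06402242e-06]), 'tool_pos': array([0.14381087, 0.55673893, 0.2503169 ]), 'tool_rot': array([[-9.68212807e-01,  2.50127888e-01, -4.09201646e-06],
       [ 2.50127888e-01,  9.68212806e-01,  4.30028472e-05],
       [ 1.47181541e-05,  4.06123799e-05, -9.99999999e-01]]), 'contact_force': array([-0.03379647, -0.65975458, -0.31971364]), 'wrist_torque': array([ 0.01149414,  0.06180716, -0.04620837]), 'width': 0.08557198379945818}
```

```bash
python3 - <<'E'
import cv2
a=cv2.imread("pics/top0.png"); b=cv2.imread("pics/side0.png")
cv2.imwrite("pics/top0z.png",cv2.resize(a[120:270,150:540],None,fx=2.05,fy=2.05,interpolation=cv2.INTER_CUBIC))
cv2.imwrite("pics/top0.1.png",a)
cv2.imwrite("pics/top0za.png",cv2.resize(a[140:260,170:350],None,fx=4.4,fy=4.4,interpolation=cv2.INTER_CUBIC))
cv2.imwrite("pics/top0zb.png",cv2.resize(a[140:260,340:520],None,fx=4.4,fy=4.4,interpolation=cv2.INTER_CUBIC))
cv2.imwrite("pics/side0z.png",cv2.resize(b[160:320,270:430],None,fx=3.7,fy=3.7,interpolation=cv2.INTER_CUBIC))
E
```

```text
(no output)
```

View pics/top0.png

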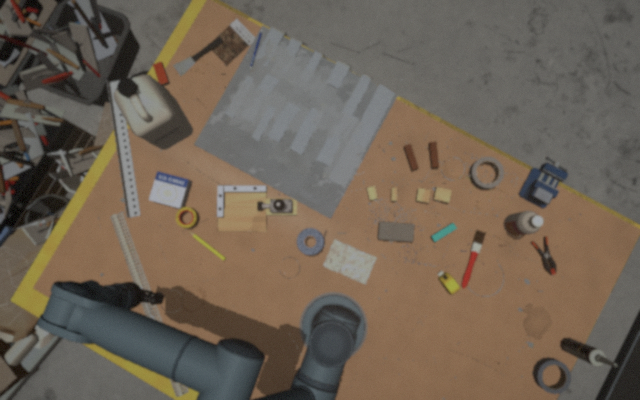

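View pics/top0za.png

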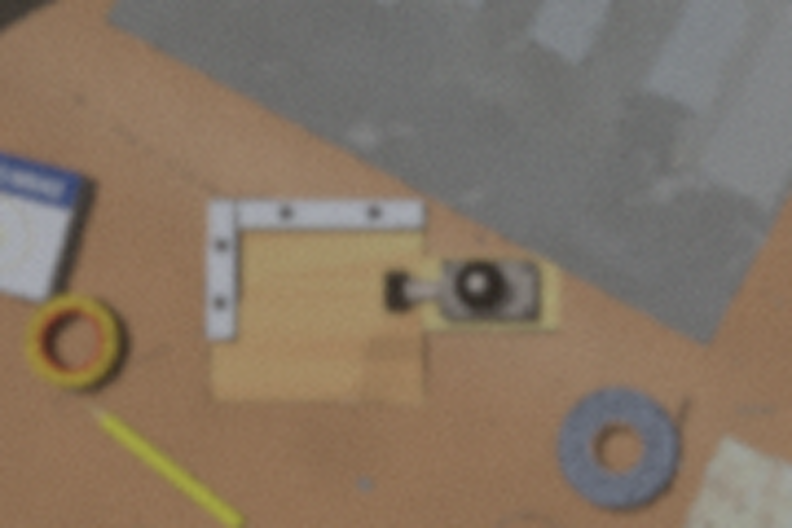

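View pics/top0zb.png

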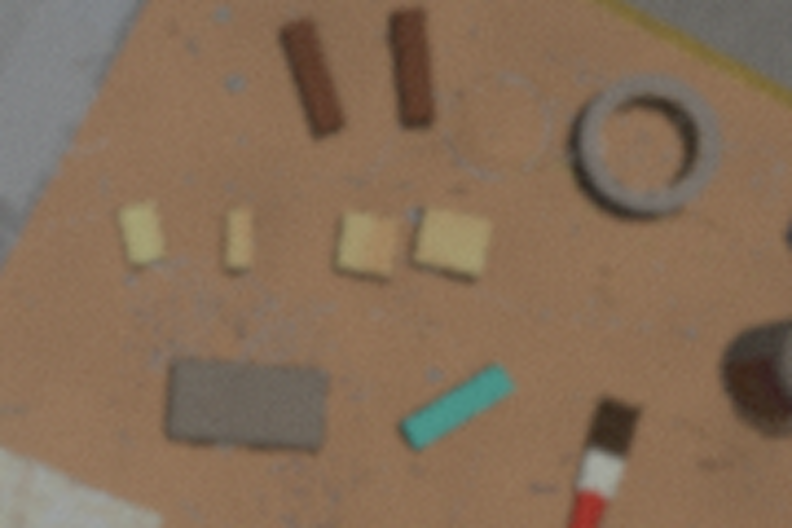

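View pics/side0z.png

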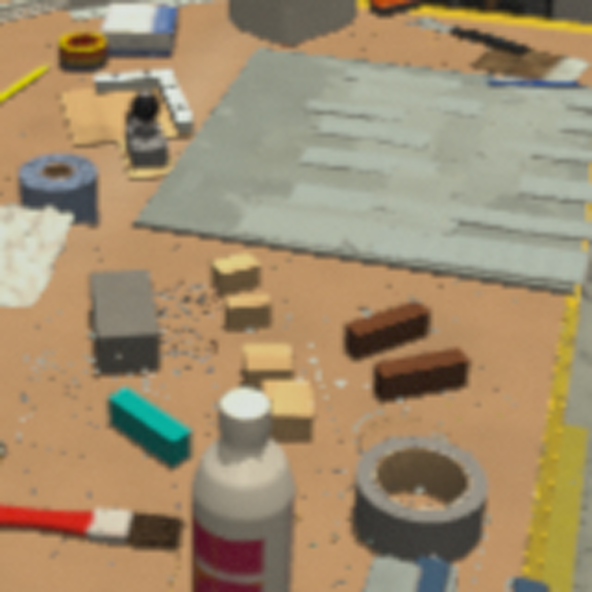

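```bash
cat > h.py <<'E'
import numpy as np, cv2
from scipy.optimize import minimize
from rig import ctrl
def avg(name,n=6):
    return np.mean([ctrl.capture(name).astype(np.float32) for _ in range(n)],0)
_ci={}
def proj(cam,P):
    if cam not in _ci: _ci[cam]=ctrl.camera_info(cam)
    c=_ci[cam]; X=np.asarray(P)@c["R"].T+c["t"]; u=X@c["camera_matrix"].T
    return u[:,:2]/u[:,2:]
def unproj(cam,uv,z):
    if cam not in _ci: _ci[cam]=ctrl.camera_info(cam)
    c=_ci[cam]; d=c["R"].T@np.linalg.inv(c["camera_matrix"])@np.array([*uv,1.]); o=-c["R"].T@c["t"]
    return o+d*(z-o[2])/d[2]
def W(p,L):
    x,y,a=p; c,s=np.cos(a),np.sin(a); L=np.asarray(L,float)
    return np.c_[x+c*L[:,0]-s*L[:,1],y+s*L[:,0]+c*L[:,1],L[:,2]]
def rect(x0,x1,y0,y1,z): return [(x0,y0,z),(x1,y0,z),(x1,y1,z),(x0,y1,z)]
S=8
def cover(polys,win,sig=0.6):
    u0,v0,w,h=win; m=np.zeros((h*S,w*S),np.uint8)
    for q in polys:
        q=cv2.convexHull(np.float32((q-[u0,v0]+0.5)*S-0.5)*16).astype(np.int32)
        cv2.fillConvexPoly(m,q,255,shift=4)
    m=cv2.GaussianBlur(m.astype(np.float32)/255,(0,0),sig*S)
    return cv2.resize(m,(w,h),interpolation=cv2.INTER_AREA)
def fit(img,cam,layers,p0,win,steps=(.006,.006,.06),maskpoly=None):
    """layers(p)->list of list-of-world-polys, painter order, later over earlier"""
    u0,v0,w,h=win; I=img[v0:v0+h,u0:u0+w].reshape(-1,3)
    yy,xx=np.mgrid[0:h,0:w]; xx=(xx.ravel()/w-.5); yy=yy.ravel()/h-.5
    wt=np.ones(w*h)
    if maskpoly is not None: wt=1-(cover([proj(cam,q) for q in maskpoly(p0)],win,1.2).ravel()>.02)
    def cost(p,full=False):
        ls=[cover([proj(cam,q) for q in L],win).ravel() for L in layers(p)]
        eff=[];rem=np.ones(w*h)
        for l in ls[::-1]: eff.append(l*rem); rem=rem*(1-l)
        A=np.stack(eff+[rem,rem*xx,rem*yy],1)
        sw=wt[:,None]
        c,_,_,_=np.linalg.lstsq(A*sw,I*sw,rcond=None); r=(A@c-I)*sw
        return (r**2).mean() if not full else (c,A@c)
    p0=np.array(p0,float); sim=np.array([p0]+[p0+np.eye(len(p0))[i]*steps[i] for i in range(len(p0))])
    best=minimize(cost,p0,method="Nelder-Mead",options=dict(initial_simplex=sim,xatol=1e-4,fatol=1e-4,maxiter=400))
    return best.x,best.fun
def box(lx,ly,hz,z0=0.):
    lx/=2;ly/=2
    def f(p):
        hull=W(p,rect(-lx,lx,-ly,ly,z0)+rect(-lx,lx,-ly,ly,z0+hz)); top=W(p,rect(-lx,lx,-ly,ly,z0+hz))
        return [[hull],[top]]
    return f
def fitbox(img,cam,uv,dims,yaw0,z0=0.,pad=7):
    c=unproj(cam,uv,dims[2]/2+z0); p0=[c[0],c[1],yaw0]
    q=proj(cam,np.vstack([np.vstack(l) for l in box(*dims,z0)(p0)]))
    lo=np.floor(q.min(0)).astype(int)-pad; hi=np.ceil(q.max(0)).astype(int)+pad
    best=None
    for dy in (-.2,0,.2):
        r=fit(img,cam,box(*dims,z0),[p0[0],p0[1],yaw0+dy],(lo[0],lo[1],hi[0]-lo[0],hi[1]-lo[1]))
        if best is None or r[1]<best[1]: best=r
    return best
def jiglayers(p):
    a=.022
    return [[W(p,rect(-.138,a,-.148,a,.006))],
            [W(p,rect(-.088,a,0,a,.026)),W(p,rect(0,a,-.148,a,.026))]]
E
python3 - <<'E'
from h import *
im=avg("top"); np.save("t0.npy",im); s=avg("side"); np.save("s0.npy",s)
p0=list(unproj("top",(224.1,192.3),.026)[:2])+[0]; print("jig0",p0)
mk=lambda p:[W(p,rect(-.085,-.015,-.27,-.11,.05)),W(p,rect(-.085,-.015,-.27,-.11,.0)),W(p,rect(-.08,-.02,-.23,-.17,.09))]
print("jig",fit(im,"top",jiglayers,p0,(205,175,70,66),maskpoly=mk))
for n,uv,d,y in [("sA",(410.9,157.7),(.09,.024,.032),.2),("sB",(433.5,155.5),(.09,.024,.032),.05),
  ("p30",(372,193),(.046,.030,.03),.1),("p20",(394,194.5),(.046,.020,.03),0),("p44",(423,195.5),(.046,.044,.03),-.1),("p54",(443,195),(.046,.054,.03),-.1)]:
    r=fitbox(im,"top",uv,d,y); print(n,np.round(r[0],4),np.degrees(r[0][2]).round(1),r[1])
    r=fitbox(s,"side",proj("side",[[r[0][0],r[0][1],.015]])[0],d,r[0][2],pad=4); print("   side",np.round(r[0],4),r[1])
E
```

```text
jig0 [np.float64(0.46393353926349135), np.float64(0.37550944696395644), 0]
jig (array([ 0.46787548,  0.37981519, -0.01038432]), np.float64(49.70096404585748))
sA [ 0.5755 -0.2747  0.2846] 16.3 7.5475514374680355
   side [ 0.5771 -0.2785  0.3416] 315.232897967707
sB [ 0.5815 -0.3533  0.0853] 4.9 14.154531469883073
   side [ 0.5838 -0.3584  0.0841] 704.4041583418708
p30 [ 0.4544 -0.1377  0.219 ] 12.5 9.06312077831893
   side [ 0.4529 -0.1415  0.1777] 394.1867419944336
p20 [ 0.4481 -0.2135 -0.0186] -1.1 7.725627829158406
   side [ 0.4484 -0.2173 -0.0536] 311.2384756160091
p44 [ 0.4434 -0.3137 -0.1981] -11.4 36.209535544439234
   side [ 0.4432 -0.3103 -0.579 ] 520.0377239417243
p54 [ 0.4442 -0.3803 -0.2642] -15.1 25.93305364082753
   side [ 0.4423 -0.3843 -0.2732] 790.0183284966738
```

```bash
python3 - <<'E'
from h import *
im=np.load("t0.npy"); s=np.load("s0.npy")
def draw(img,cam,polys,crop,f,out):
    a=cv2.resize(img[crop[1]:crop[3],crop[0]:crop[2]][:,:,::-1].clip(0,255).astype(np.uint8),None,fx=f,fy=f,interpolation=cv2.INTER_CUBIC)
    for q in polys:
        q=((proj(cam,q)-[crop[0],crop[1]]+.5)*f-.5)
        cv2.polylines(a,[np.int32(q*16)],True,(0,255,0),1,cv2.LINE_AA,4)
    cv2.imwrite(out,a)
J=[.4679,.3798,-.0104]
jp=sum(jiglayers(J),[])+[W(J,rect(-.073,-.027,-.24,-.164,.036))]
th=np.linspace(0,6.28,24); jp.append(W(J,[(-.05+.02*np.cos(t),-.2+.02*np.sin(t),.073) for t in th]))
draw(im,"top",jp,(195,165,315,245),6.6,"pics/ovj.png")
draw(s,"side",jp,(270,170,350,220),9,"pics/ovjs.png")
o=[([.5755,-.2747,.2846],(.09,.024,.032)),([.5815,-.3533,.0853],(.09,.024,.032)),([.4544,-.1377,.219],(.046,.03,.03)),([.4481,-.2135,-.0186],(.046,.02,.03)),([.4434,-.3137,-.1981],(.046,.044,.03)),([.4442,-.3803,-.2642],(.046,.054,.03))]
draw(im,"top",[box(*d)(p)[1][0] for p,d in o],(355,135,475,215),6.6,"pics/ovb.png")
E
```

```text
(no output)
```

View pics/ovj.png

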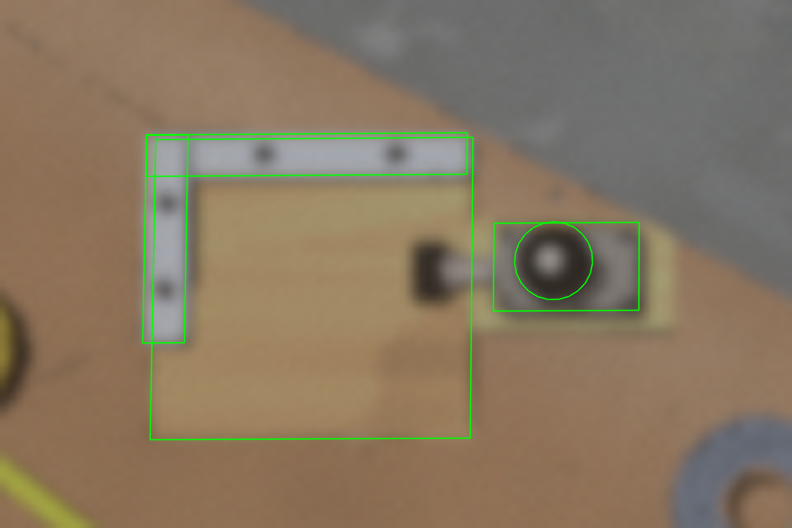

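View pics/ovjs.png

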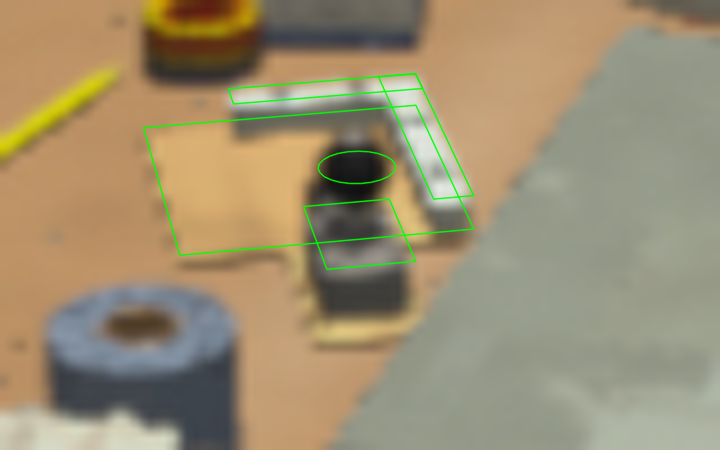

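View pics/ovb.png

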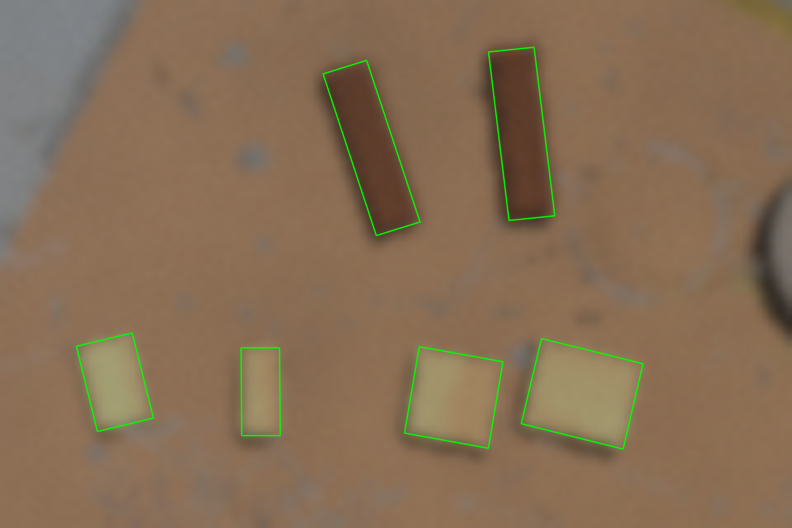

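```bash
python3 - <<'E'
from h import *
im=np.load("t0.npy"); s=np.load("s0.npy")
J=[.4665,.379,-.0104]
def L2(p):
    a=.022
    f=[rect(-.088,a,0,a,z) for z in(0.006,.026)]; g=[rect(0,a,-.148,a,z) for z in (.006,.026)]
    return [[W(p,rect(-.138,a,-.148,a,.006))],[W(p,f[0]+f[1]),W(p,g[0]+g[1])],[W(p,f[1]),W(p,g[1])]]
mk=lambda p:[W(p,rect(-.085,-.015,-.27,-.11,.05)),W(p,rect(-.085,-.015,-.27,-.11,.0)),W(p,rect(-.08,-.02,-.23,-.17,.09))]
print(fit(im,"top",L2,J,(208,178,66,62),maskpoly=mk))
mks=lambda p:[W(p,rect(-.09,-.01,-.30,-.11,z)) for z in(0,.05)]+[W(p,rect(-.09,-.01,-.25,-.15,.1))]
print(fit(s,"side",L2,J,(280,176,46,30),maskpoly=mks))
# fence only, no base
def L3(p): return L2(p)[:]
def L4(p): return [L2(p)[0]]
fm=lambda p:[W(p,rect(-.11,.04,-.03,.04,z)) for z in(0,.03)]+[W(p,rect(-.03,.04,-.17,.04,z)) for z in(0,.03)]+mk(p)
def fence(p): return L2(p)[1:]
bm=lambda p:[W(p,rect(-.15,-.003,-.16,-.003,.006))]+mk(p)
# mask outside of fence base colour: treat base as layer fixed
J0=list(J)
def L5(p): return [L2(J0)[0]]+L2(p)[1:]
om=lambda p:mk(p)+[W(p,rect(-.15,-.092,-.17,.05,.0))]
r=fit(im,"top",L5,J,(208,178,66,62),maskpoly=om);print("fence",r)
# ball & housing: circle via dark threshold
g=im.mean(2); sub=g[190:225,262:300]; 
def LB(p):
    th=np.linspace(0,6.28,40)
    B=[(-.05+.02*np.cos(t),-.2+.02*np.sin(t),.073) for t in th]
    return [[W(p,rect(-.073,-.027,-.24,-.164,0)+rect(-.073,-.027,-.24,-.164,.036))],[W(p,rect(-.073,-.027,-.24,-.164,.036))],[W(p,B)]]
a=-.0104
r=fit(im,"top",lambda p:LB([p[0],p[1],a]),J[:2],(270,198,24,22));print("ball/housing",r)
E
```

```text
(array([ 0.46795131,  0.3793752 , -0.01609359]), np.float64(40.2508469125742))
(array([ 0.46761672,  0.37589017, -0.02160883]), np.float64(287.0366687835401))
fence (array([ 0.46743713,  0.37932416, -0.01422468]), np.float64(30.094941137821145))
ball/housing (array([0.4646917 , 0.37765672]), np.float64(148.55514771217423))
```

```bash
cat > g.py <<'E'
import sys,numpy as np
from rig import ctrl
# usage: g.py x y z [yaw of tool y axis deg]  -> delta in tool frame (mm) and turn (rad)
s=ctrl.sense(); p=s["tool_pos"];R=s["tool_rot"]
t=np.array([float(v) for v in sys.argv[1:4]])
d=R.T@(t-p)*1000
print("tool d mm",d.round(1),"n50",np.linalg.norm(d)/50,"t",s["time_s"],"J",s["joints"].round(0))
yaw=np.degrees(np.arctan2(R[1,1],R[0,1])); print("yaw_y",yaw.round(2))
if len(sys.argv)>4:
    e=(yaw-float(sys.argv[4])+90)%180-90; print("turn rad",np.radians(e).round(3),"alt",np.radians(e-np.sign(e)*180).round(3))
E
python3 g.py .413 .1785 .25
```

```text
tool d mm [-3.552e+02 -2.989e+02  3.000e-01] n50 9.284594757175329 t 1.8 J [69. 22.  5. 73.  0. 84.]
yaw_y 75.51
```

Emit:
apply_moves(
  motion="-35.5 -29.9 0 0;-35.5 -29.9 0 0;-35.5 -29.9 0 0;-35.5 -29.9 0 0;-35.5 -29.9 0 0;-35.5 -29.9 0 0;-35.5 -29.9 0 0;-35.5 -29.9 0 0;-35.5 -29.9 0 0;-35.5 -29.9 0 0",
  gripper=0,
  grip_force=40,
)

```text
time_s: 2.8
tool_pos: [0.4136, 0.1768, 0.2506]
tool_rot: [[-0.968, 0.25, 0.001], [0.25, 0.968, 0.0], [-0.001, 0.001, -1.0]]
contact_force: [1.2, 0.9, 0.3]
width: 0.0848
```

Emit:
apply_moves(
  motion="0 0 40 0;0 0 40 0;0 0 20 0;0 0 0 0",
)

```text
time_s: 3.2
tool_pos: [0.4101, 0.1775, 0.1475]
tool_rot: [[-0.968, 0.251, -0.006], [0.251, 0.968, -0.002], [0.006, -0.003, -1.0]]
contact_force: [-1.4, 0.0, 0.9]
width: 0.0853
```

```bash
python3 g.py .413 .1785 .07; python3 - <<'E'
from h import *
for n,c,f in(("top",(200,150,340,255),5.7),("side",(260,150,360,225),8)):
    im=ctrl.capture(n); cv2.imwrite(f"pics/{n}1.png",cv2.resize(im[c[1]:c[3],c[0]:c[2],::-1],None,fx=f,fy=f,interpolation=cv2.INTER_CUBIC))
print(proj("top",[[.413,.1785,.073]]),proj("top",[ctrl.sense()["tool_pos"]]))
E
```

```text
tool d mm [-3.   1.9 77.5] n50 1.5516412838682827 t 3.2 J [ 15.  11. -26.  54.   0.  30.]
yaw_y 75.48
[[278.92333589 204.828369  ]] [[275.9035974  202.88340977]]
```

View pics/side1.png

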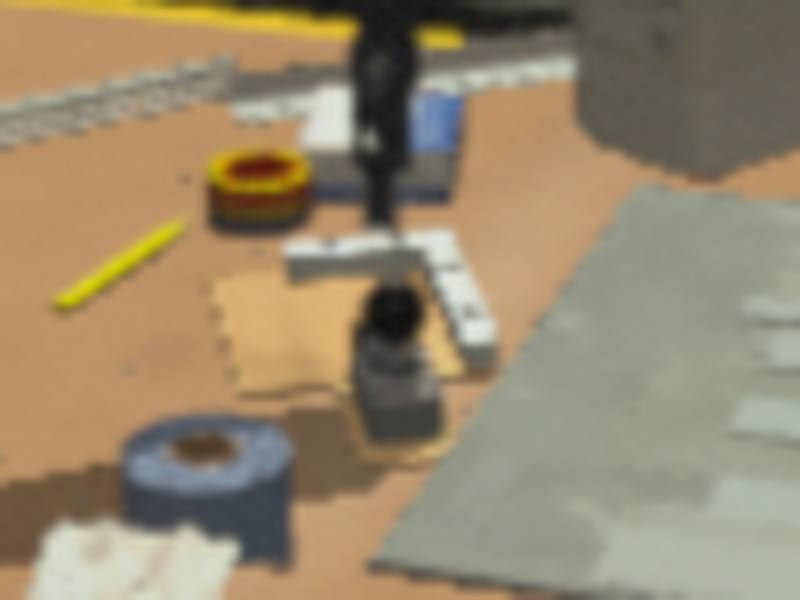

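View pics/top1.png

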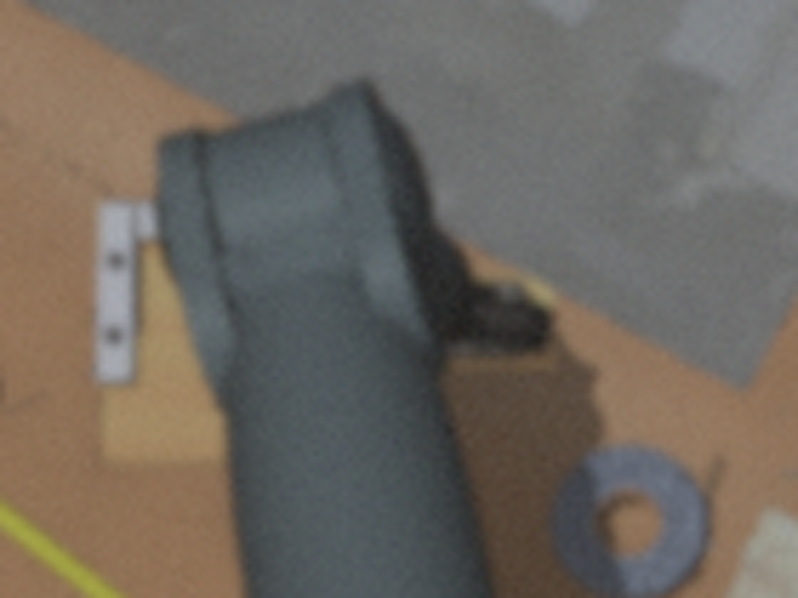

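Emit:
apply_moves(
  motion="-3 2 30 0;0 0 30 0;0 0 17 0;0 0 0 0",
)

```text
time_s: 3.7
tool_pos: [0.4158, 0.1798, 0.073]
tool_rot: [[-0.968, 0.25, -0.001], [0.25, 0.968, -0.0], [0.001, -0.001, -1.0]]
contact_force: [-0.2, 0.7, 0.1]
width: 0.0854
```

Emit:
apply_moves(
  motion="0 0 0 0;0 0 0 0;0 0 0 0;0 0 0 0;0 0 0 0;0 0 0 0;0 0 0 0;0 0 0 0",
  gripper=1,
)

```text
time_s: 4.5
tool_pos: [0.4167, 0.1764, 0.0748]
tool_rot: [[-0.968, 0.252, 0.002], [0.252, 0.968, -0.008], [-0.004, -0.007, -1.0]]
contact_force: [-1.8, -12.3, 9.8]
width: 0.0381
```

Emit:
apply_moves(
  motion="0 0 0 0;0 0 0 0;0 0 0 0;0 0 0 0",
  gripper=0,
)

```text
time_s: 4.9
tool_pos: [0.4164, 0.18, 0.0735]
tool_rot: [[-0.968, 0.25, 0.001], [0.25, 0.968, 0.001], [-0.0, 0.001, -1.0]]
contact_force: [-0.0, -0.3, -0.1]
width: 0.0858
```

```bash
python3 g.py .415 .176 .063
```

```text
tool d mm [ 0.4 -4.2 10.5] n50 0.22727929926653673 t 4.9 J [ 15.  16. -32.  42.   0.  30.]
yaw_y 75.53
```

Emit:
apply_moves(
  motion="0 -4 10 0;0 0 0 0",
)

```text
time_s: 5.1
tool_pos: [0.4139, 0.1753, 0.062]
tool_rot: [[-0.968, 0.25, -0.002], [0.25, 0.968, -0.001], [0.002, -0.001, -1.0]]
contact_force: [0.3, -0.3, 0.9]
width: 0.0852
```

Emit:
apply_moves(
  motion="0 0 0 0;0 0 0 0;0 0 0 0;0 0 0 0;0 0 0 0;0 0 0 0;0 0 0 0",
  gripper=1,
)

```text
time_s: 5.8
tool_pos: [0.4154, 0.1762, 0.0636]
tool_rot: [[-0.968, 0.25, 0.001], [0.25, 0.968, 0.001], [-0.0, 0.001, -1.0]]
contact_force: [-1.2, 2.2, 4.6]
width: 0.038
```

Emit:
apply_moves(
  motion="0 0 0 -0.1;0 0 0 -0.1;0 0 0 -0.1;0 0 0 -0.1;0 0 0 -0.1",
  grip_force=50,
)

```text
time_s: 6.3
tool_pos: [0.4154, 0.1766, 0.0637]
tool_rot: [[-0.969, -0.249, 0.001], [-0.249, 0.969, 0.002], [-0.001, 0.002, -1.0]]
contact_force: [-2.1, 4.9, 4.6]
width: 0.0379
```

```bash
python3 -c "
from rig import ctrl;s=ctrl.sense();print(s['wrist_torque'],s['contact_force'],s['width'],s['joints'][5])
from h import *
im=ctrl.capture('side'); cv2.imwrite('pics/side2.png',cv2.resize(im[170:230,270:350,::-1],None,fx=9,fy=9,interpolation=cv2.INTER_CUBIC))"
```

```text
[ 0.64537823  0.27616587 -0.09813208] [-2.07654355  4.85611056  4.55557274] 0.03788710759742182 0.4965036278744952
```

View pics/side2.png

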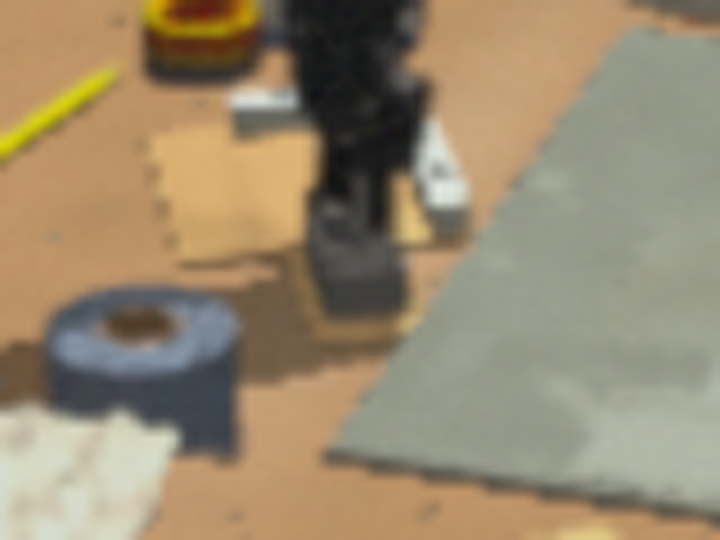

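Emit:
apply_moves(
  motion="0 0 0 -0.1;0 0 0 -0.1;0 0 0 -0.1;0 0 0 -0.1;0 0 0 -0.1",
)

```text
time_s: 6.85
tool_pos: [0.4152, 0.1771, 0.0637]
tool_rot: [[-0.732, -0.682, 0.0], [-0.682, 0.732, 0.003], [-0.002, 0.002, -1.0]]
contact_force: [-2.1, 6.6, 5.3]
width: 0.0378
```

```bash
cat > q.py <<'E'
from rig import ctrl;s=ctrl.sense();print('T',s['wrist_torque'].round(2),'F',s['contact_force'].round(1),s['width'],'J6',s['joints'][5].round(1),s['tool_pos'].round(4),s['time_s'])
E
python3 q.py
```

```text
T [ 0.93  0.41 -0.16] F [-2.1  6.6  5.3] 0.037826586259854474 J6 -28.0 [0.4152 0.1771 0.0637] 6.85
```

Emit:
apply_moves(
  motion="0 0 0 -0.1;0 0 0 -0.1;0 0 0 -0.1;0 0 0 -0.1",
)

```text
time_s: 7.25
tool_pos: [0.4149, 0.1773, 0.0637]
tool_rot: [[-0.408, -0.913, -0.0], [-0.913, 0.408, 0.004], [-0.003, 0.002, -1.0]]
contact_force: [-3.1, 7.2, 5.7]
width: 0.0376
```

```bash
python3 q.py
```

```text
T [ 1.1   0.54 -0.12] F [-3.1  7.2  5.7] 0.03761300050020959 J6 -51.0 [0.4149 0.1773 0.0637] 7.25
```

Emit:
apply_moves(
  motion="0 0 0 -0.1;0 0 0 -0.1;0 0 0 -0.1;0 0 0 -0.1;0 0 0 -0.1",
)

```text
time_s: 7.75
tool_pos: [0.4146, 0.1763, 0.0636]
tool_rot: [[0.078, -0.997, -0.001], [-0.997, -0.078, 0.001], [-0.001, 0.001, -1.0]]
contact_force: [-4.1, 2.9, 6.3]
width: 0.0378
```

```bash
python3 q.py
```

```text
T [ 0.48  0.49 -1.16] F [-4.1  2.9  6.3] 0.037790126262120326 J6 -79.6 [0.4146 0.1763 0.0636] 7.75
```

Emit:
apply_moves(
  motion="0 0 0 -0.1;0 0 0 -0.1;0 0 0 -0.1;0 0 0 -0.1;0 0 0 -0.1",
)

```text
time_s: 8.25
tool_pos: [0.4158, 0.1743, 0.0634]
tool_rot: [[0.545, -0.838, 0.001], [-0.838, -0.545, -0.003], [0.003, 0.001, -1.0]]
contact_force: [0.2, 1.6, 3.4]
width: 0.0376
```

```bash
python3 q.py
```

```text
T [ 0.01  0.1  -0.35] F [0.2 1.6 3.4] 0.03764164373633076 J6 -108.2 [0.4158 0.1743 0.0634] 8.25
```

Emit:
apply_moves(
  motion="0 0 0 0;0 0 0 0;0 0 0 0;0 0 -10 0;0 0 -20 0;0 0 -25 0;0 0 -25 0;0 0 -20 0.1;0 0 0 0.1;0 0 0 0.1",
  gripper=0,
)

```text
time_s: 9.25
tool_pos: [0.416, 0.1761, 0.165]
tool_rot: [[0.268, -0.963, 0.003], [-0.963, -0.268, 0.001], [0.0, -0.003, -1.0]]
contact_force: [-0.5, 0.0, -0.5]
width: 0.0855
```

Emit:
apply_moves(
  motion="0 0 0 0.15;0 0 0 0.15;0 0 0 0.15;0 0 0 0.15;0 0 0 0.15;0 0 0 0.15;0 0 0 0.15;0 0 0 0.15;0 0 0 0.15;0 0 0 0.15",
)

```text
time_s: 10.25
tool_pos: [0.4152, 0.1758, 0.164]
tool_rot: [[-0.943, -0.334, 0.001], [-0.334, 0.943, 0.0], [-0.001, -0.0, -1.0]]
contact_force: [-0.3, 0.1, 0.3]
width: 0.0854
```

```bash
python3 g.py .5755 -.2777 .16 106.3
```

```text
tool d mm [ 3.00e-01 -4.81e+02  4.10e+00] n50 9.621205949817465 t 10.25 J [ 15.  10. -24.  56.  -0.  -5.]
yaw_y 109.5
turn rad 0.056 alt -3.086
```

Emit:
apply_moves(
  motion="0 -48 0 0;0 -48 0 0;0 -48 0 0;0 -48 0 0;0 -48 0 0;0 -48 0 0;0 -48 0 0;0 -48 0 0;0 -48 0 0;0 -48 0 0",
)

```text
time_s: 11.25
tool_pos: [0.5788, -0.2775, 0.164]
tool_rot: [[-0.941, -0.339, 0.001], [-0.339, 0.941, -0.0], [-0.0, -0.0, -1.0]]
contact_force: [0.9, -0.2, 0.1]
width: 0.0854
```

Emit:
apply_moves(
  motion="0 0 30 0.05;0 0 30 0;0 0 0 0",
)

```text
time_s: 11.55
tool_pos: [0.5754, -0.2742, 0.0992]
tool_rot: [[-0.957, -0.292, -0.007], [-0.292, 0.957, 0.005], [0.006, 0.006, -1.0]]
contact_force: [-1.3, -0.3, -0.9]
width: 0.0855
```

```bash
python3 g.py .5755 -.2777 .043 106.3; python3 - <<'E'
from h import *
for n,c,f in(("top",(350,130,490,225),5.7),("side",(330,200,430,290),6.6)):
    im=ctrl.capture(n); cv2.imwrite(f"pics/{n}3.png",cv2.resize(im[c[1]:c[3],c[0]:c[2],::-1],None,fx=f,fy=f,interpolation=cv2.INTER_CUBIC))
E
```

```text
tool d mm [ 0.6 -3.7 56.2] n50 1.125603240174595 t 11.55 J [-31.  34.   1.  58.   0. -48.]
yaw_y 106.96
turn rad 0.011 alt -3.13
```

View pics/side3.png

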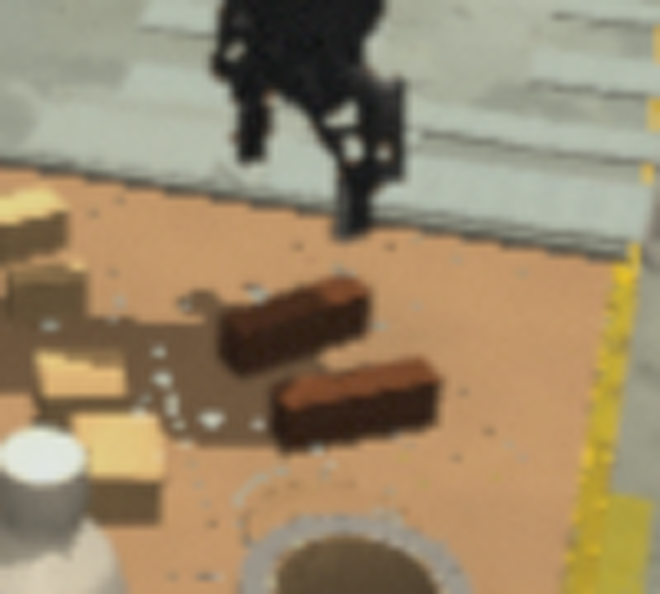

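View pics/top3.png

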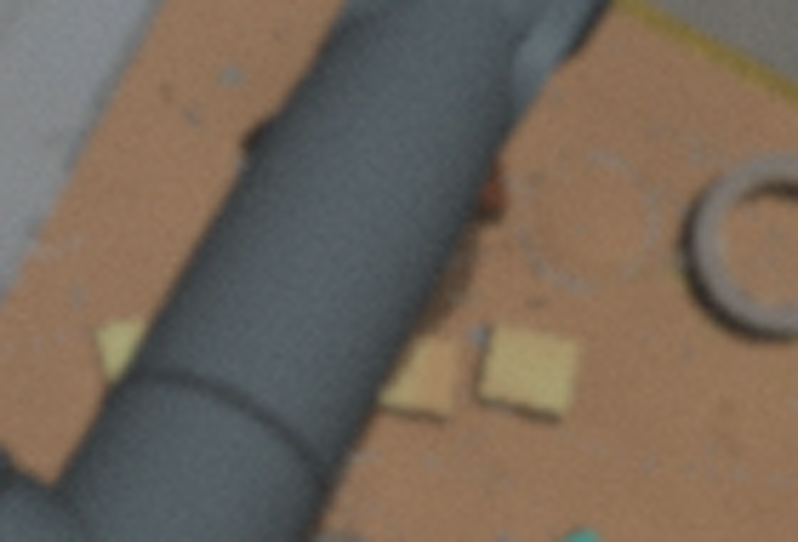

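Emit:
apply_moves(
  motion="0 0 28 0.01;0 -1.5 28 0;0 0 0 0;0 0 0 0",
  gripper=0.35,
)

```text
time_s: 12.05
tool_pos: [0.5795, -0.2769, 0.0491]
tool_rot: [[-0.959, -0.284, 0.001], [-0.284, 0.959, -0.001], [-0.001, -0.001, -1.0]]
contact_force: [0.1, -0.9, -0.6]
width: 0.0556
```

```bash
python3 g.py .5755 -.2777 .043 106.3;python3 q.py
```

```text
tool d mm [4.1 0.4 6.1] n50 0.1468583781208115 t 12.05 J [-31.  36.  -3.  51.   0. -48.]
yaw_y 106.48
turn rad 0.003 alt -3.138
T [0.   0.01 0.05] F [ 0.1 -0.9 -0.6] 0.0556376382376239 J6 -47.7 [ 0.5795 -0.2769  0.0491] 12.05
```

Emit:
apply_moves(
  motion="4 0 6 0;0 0 0 0;0 0 0 0",
)

```text
time_s: 12.35
tool_pos: [0.5754, -0.2784, 0.0423]
tool_rot: [[-0.959, -0.283, 0.001], [-0.283, 0.959, -0.001], [-0.001, -0.001, -1.0]]
contact_force: [-0.1, -0.2, 0.3]
width: 0.0552
```

Emit:
apply_moves(
  motion="0 0 0 0;0 0 0 0;0 0 0 0;0 0 0 0;0 0 0 0;0 0 0 0",
  gripper=1,
  grip_force=60,
)

```text
time_s: 12.95
tool_pos: [0.5755, -0.2785, 0.0419]
tool_rot: [[-0.959, -0.283, 0.001], [-0.283, 0.959, -0.001], [-0.001, -0.001, -1.0]]
contact_force: [-0.8, -0.1, 5.0]
width: 0.0221
```

```bash
python3 q.py
```

```text
T [0.01 0.21 0.03] F [-0.8 -0.1  5. ] 0.02214735568012665 J6 -48.0 [ 0.5755 -0.2785  0.0419] 12.95
```

Emit:
apply_moves(
  motion="0 0 -20 0;0 0 -40 0;0 0 -40 0.1;0 0 -40 0.1;0 0 0 0.1;0 0 0 0",
)

```text
time_s: 13.55
tool_pos: [0.5757, -0.2784, 0.1822]
tool_rot: [[-1.0, 0.013, 0.002], [0.013, 1.0, -0.001], [-0.002, -0.001, -1.0]]
contact_force: [-0.4, -0.0, -1.6]
width: 0.0226
```

```bash
python3 q.py; python3 g.py .4176 .362 .182 89.2; python3 - <<'E'
from h import *
for n,c,f in(("side",(330,180,430,290),6),):
    im=ctrl.capture(n); cv2.imwrite(f"pics/{n}4.png",cv2.resize(im[c[1]:c[3],c[0]:c[2],::-1],None,fx=f,fy=f,interpolation=cv2.INTER_CUBIC))
E
```

```text
T [ 0.03  0.06 -0.07] F [-0.4 -0.  -1.6] 0.0226037132901843 J6 -30.8 [ 0.5757 -0.2784  0.1822] 13.55
tool d mm [ 1.661e+02  6.384e+02 -6.000e-01] n50 13.192443326050588 t 13.55 J [-31.  30.   8.  68.   0. -31.]
yaw_y 89.28
turn rad 0.001 alt -3.14
```

View pics/side4.png

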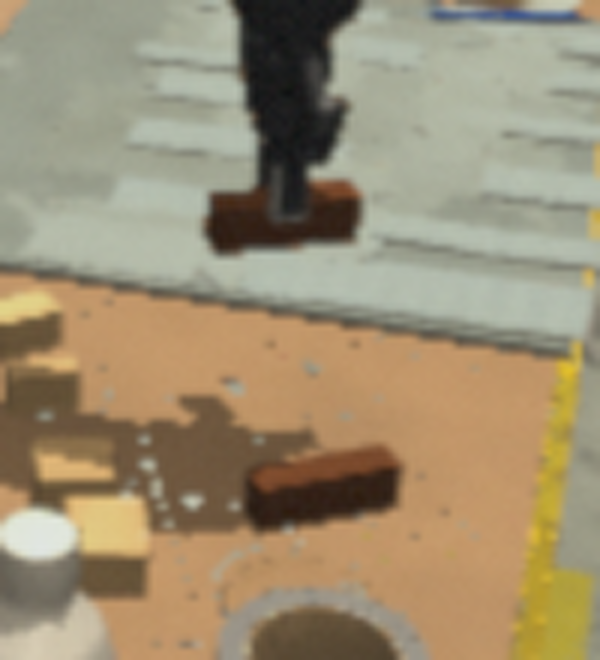

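Emit:
apply_moves(
  motion="12 45 0 0;12 45 0 0;12 45 0 0;12 45 0 0;12 45 0 0;12 45 0 0;12 45 0 0;12 45 0 0;12 45 0 0;12 45 0 0",
)

```text
time_s: 14.6
tool_pos: [0.4586, 0.1747, 0.1795]
tool_rot: [[-1.0, 0.011, -0.004], [0.011, 1.0, -0.001], [0.004, -0.001, -1.0]]
contact_force: [0.2, 0.8, -0.5]
width: 0.0222
```

Emit:
apply_moves(
  motion="11 45 0 0;11 45 0 0;12 45 0 0;12 45 0 0;0 0 0 0;0 0 0 0",
)

```text
time_s: 15.2
tool_pos: [0.4156, 0.3539, 0.1794]
tool_rot: [[-1.0, 0.009, -0.003], [0.009, 1.0, -0.003], [0.003, -0.003, -1.0]]
contact_force: [-0.5, -0.9, -0.5]
width: 0.0219
```

```bash
python3 q.py; python3 g.py .4176 .362 .06 89.2; python3 - <<'E'
from h import *
for n,c,f in(("side",(260,150,360,225),8),("top",(200,150,340,255),5.7)):
    im=ctrl.capture(n); cv2.imwrite(f"pics/{n}5.png",cv2.resize(im[c[1]:c[3],c[0]:c[2],::-1],None,fx=f,fy=f,interpolation=cv2.INTER_CUBIC))
E
```

```text
T [-0.03  0.01 -0.  ] F [-0.5 -0.9 -0.5] 0.0219472608592893 J6 34.3 [0.4156 0.3539 0.1794] 15.2
tool d mm [ -2.3   8.4 119.4] n50 2.393631459848658 t 15.2 J [34. 20. -8. 62. -0. 34.]
yaw_y 89.48
turn rad 0.005 alt -3.137
```

View pics/side5.png

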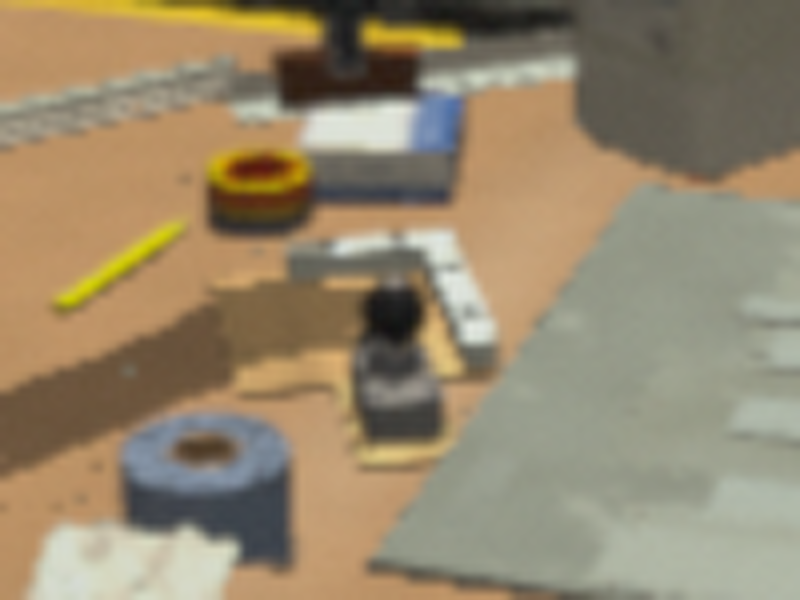

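View pics/top5.png

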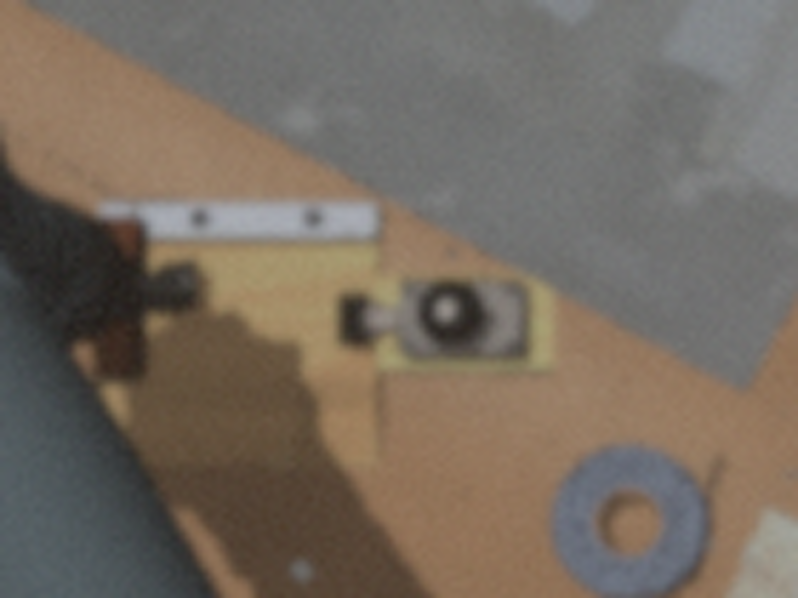

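Emit:
apply_moves(
  motion="-2 6 30 0;0 0 40 0;0 0 40 0;0 0 10 0;0 0 0 0;0 0 0 0",
)

```text
time_s: 15.9
tool_pos: [0.4204, 0.3598, 0.0628]
tool_rot: [[-1.0, 0.014, 0.001], [0.014, 1.0, 0.001], [-0.001, 0.001, -1.0]]
contact_force: [0.3, -0.8, -0.2]
width: 0.022
```

```bash
python3 q.py; python3 g.py .4176 .360 .048 89.2
```

```text
T [-0.06  0.08 -0.04] F [ 0.3 -0.8 -0.2] 0.0220431075867039 J6 34.8 [0.4204 0.3598 0.0628] 15.9
tool d mm [ 2.8  0.1 14.8] n50 0.3012465482286995 t 15.9 J [ 34.  26. -17.  46.   0.  35.]
yaw_y 89.21
turn rad 0.0 alt -3.142
```

Emit:
apply_moves(
  motion="3 0 8 0;0 0 3 0;0 0 2 0;0 0 1.5 0;0 0 0 0",
)

```text
time_s: 16.4
tool_pos: [0.4166, 0.3603, 0.0479]
tool_rot: [[-1.0, 0.013, 0.001], [0.013, 1.0, 0.001], [-0.001, 0.001, -1.0]]
contact_force: [-1.4, -1.1, 4.8]
width: 0.0218
```

```bash
python3 q.py; python3 - <<'E'
from h import *
for n,c,f in(("side",(260,150,360,225),8),("top",(200,150,340,255),5.7)):
    im=ctrl.capture(n); cv2.imwrite(f"pics/{n}6.png",cv2.resize(im[c[1]:c[3],c[0]:c[2],::-1],None,fx=f,fy=f,interpolation=cv2.INTER_CUBIC))
E
```

```text
T [-0.23  0.33  0.03] F [-1.4 -1.1  4.8] 0.021805991228577824 J6 35.0 [0.4166 0.3603 0.0479] 16.4
```

View pics/side6.png

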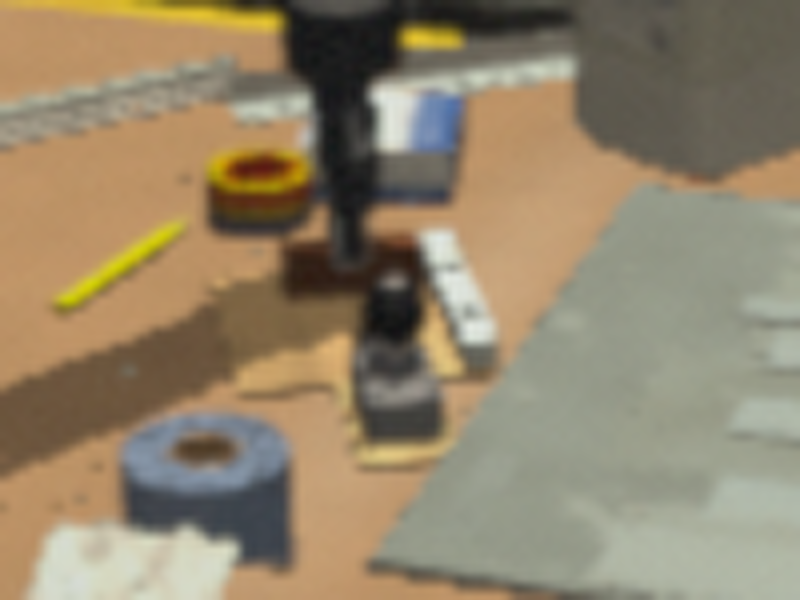

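View pics/top6.png

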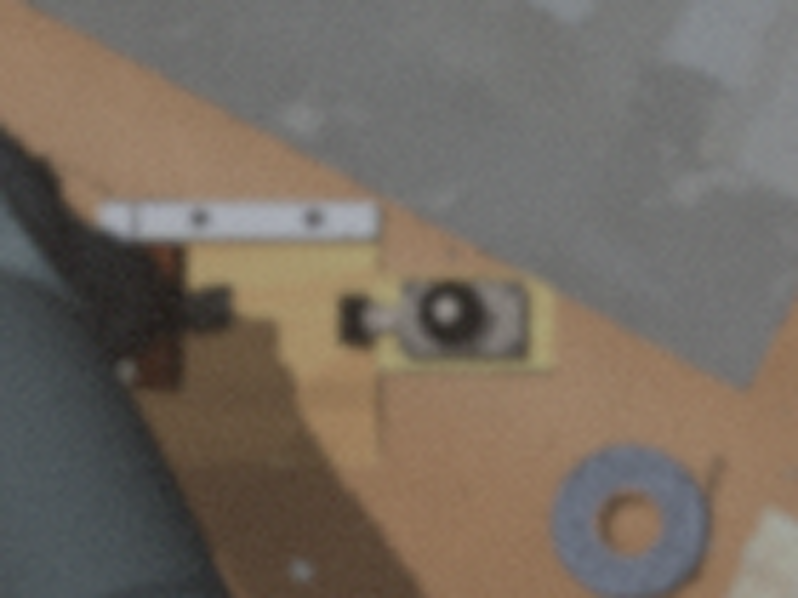

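Emit:
apply_moves(
  motion="0 2 -1 0;0 2 0 0;0 2 0 0;0 0 0 0",
)

```text
time_s: 16.9
tool_pos: [0.4166, 0.3647, 0.048]
tool_rot: [[-1.0, 0.014, 0.001], [0.014, 1.0, -0.004], [-0.001, -0.003, -1.0]]
contact_force: [0.3, -5.9, 4.3]
width: 0.0219
```

```bash
python3 q.py
```

```text
T [-1.08 -0.01 -0.18] F [ 0.3 -5.9  4.3] 0.021903147990069215 J6 35.5 [0.4166 0.3647 0.048 ] 16.9
```

Emit:
apply_moves(
  motion="-2 0 0 0;-2 0 0 0;-2 0 0 0;-2 0 0 0;0 0 0 0",
)

```text
time_s: 17.4
tool_pos: [0.4207, 0.3645, 0.0479]
tool_rot: [[-1.0, 0.013, -0.007], [0.013, 1.0, -0.002], [0.007, -0.002, -1.0]]
contact_force: [-10.4, -4.2, 12.7]
width: 0.0219
```

```bash
python3 q.py
```

```text
T [-0.93  1.87 -0.21] F [-10.4  -4.2  12.7] 0.021904505461970515 J6 35.0 [0.4207 0.3645 0.0479] 17.4
```

Emit:
apply_moves(
  motion="2.5 -1 0 0;0 0 0 0;0 0 0 0;0 0 0 0;0 0 -30 0;0 0 -40 0;0 0 -40 0;0 0 -20 0;0 0 0 0",
  gripper=0.4,
)

```text
time_s: 18.3
tool_pos: [0.4243, 0.3666, 0.1817]
tool_rot: [[-1.0, 0.013, 0.007], [0.013, 1.0, 0.005], [-0.006, 0.005, -1.0]]
contact_force: [0.9, 0.4, -0.1]
width: 0.0511
```

```bash
python3 g.py .5815 -.3568 .18 94.9; python3 - <<'E'
from h import *
im=avg("top",3); np.save("t1.npy",im)
c=(200,150,340,255); f=5.7
cv2.imwrite(f"pics/top7.png",cv2.resize(im[c[1]:c[3],c[0]:c[2],::-1].astype(np.uint8),None,fx=f,fy=f,interpolation=cv2.INTER_CUBIC))
r=fitbox(im,"top",(433.5,155.5),(.09,.024,.032),.085); print(r)
for n,uv,d,y in [("p30",(372,193),(.046,.030,.03),.21),("p20",(394,194.5),(.046,.020,.03),0),("p44",(423,195.5),(.046,.044,.03),-.19),("p54",(443,195),(.046,.054,.03),-.26)]:
    r=fitbox(im,"top",uv,d,y); print(n,np.round(r[0],4),np.degrees(r[0][2]).round(1),r[1])
E
```

```text
tool d mm [-1.665e+02 -7.213e+02 -6.000e-01] n50 14.804920860940637 t 18.3 J [34. 21. -6. 62.  0. 35.]
yaw_y 89.26
turn rad -0.098 alt 3.043
(array([ 0.58150682, -0.3533062 ,  0.08328181]), np.float64(14.206289787667162))
p30 [ 0.4545 -0.1376  0.2252] 12.9 9.820290054838319
p20 [ 0.4486 -0.2134 -0.0241] -1.4 8.487139973604156
p44 [ 0.4433 -0.3136 -0.1979] -11.3 45.8958750927034
p54 [ 0.4442 -0.3803 -0.2531] -14.5 25.992185054719677
```

View pics/top7.png

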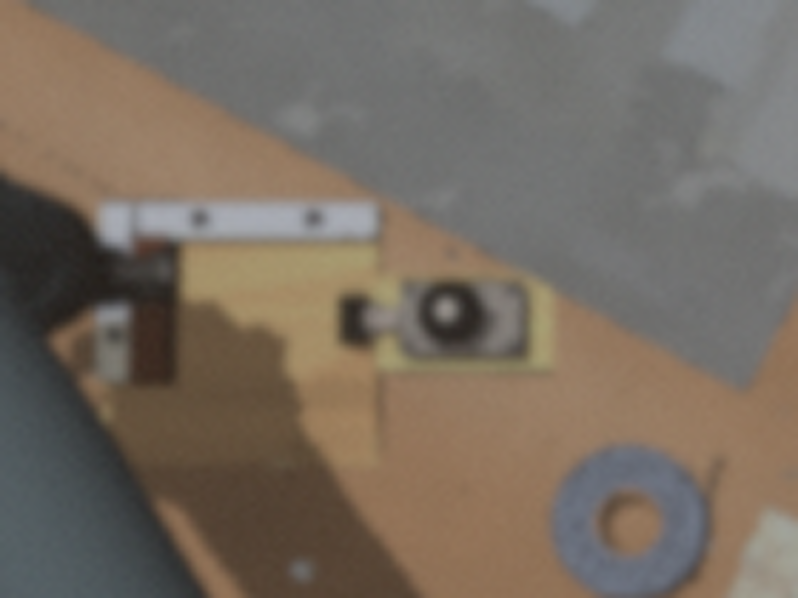

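Emit:
apply_moves(
  motion="-11 -48 0 0;-11 -48 0 0;-11 -48 0 0;-11 -48 0 0;-11 -48 0 0;-11 -48 0 0;-11 -48 0 0;-11 -48 0 0;-11 -48 0 0;-11 -48 0 0",
)

```text
time_s: 19.45
tool_pos: [0.5244, -0.1181, 0.1756]
tool_rot: [[-1.0, 0.013, -0.003], [0.013, 1.0, 0.002], [0.003, 0.002, -1.0]]
contact_force: [1.0, -0.2, -0.3]
width: 0.0509
```

Emit:
apply_moves(
  motion="-11 -48 0 0;-11 -48 0 0;-11 -48 0 0;-11 -48 0 0;-12 -48 0 0;0 0 0 -0.098;0 0 0 0;0 0 0 0",
)

```text
time_s: 20.25
tool_pos: [0.5777, -0.3562, 0.1758]
tool_rot: [[-0.997, -0.083, -0.003], [-0.083, 0.997, 0.002], [0.002, 0.003, -1.0]]
contact_force: [-0.7, 0.7, 0.4]
width: 0.0514
```

```bash
python3 g.py .5815 -.3568 .10 94.8; python3 q.py
```

```text
tool d mm [-3.9 -1.2 75.8] n50 1.518738408085458 t 20.25 J [-37.  36.  17.  71.   0. -42.]
yaw_y 94.79
turn rad -0.0 alt 3.141
T [0.   0.04 0.01] F [-0.7  0.7  0.4] 0.051448199803196606 J6 -41.8 [ 0.5777 -0.3562  0.1758] 20.25
```

Emit:
apply_moves(
  motion="-3 -1 40 0;0 0 40 0;0 0 35 0;0 0 0 0;0 0 0 0;0 0 0 0",
)

```text
time_s: 20.85
tool_pos: [0.5831, -0.3583, 0.0655]
tool_rot: [[-0.996, -0.085, 0.003], [-0.085, 0.996, -0.002], [-0.003, -0.003, -1.0]]
contact_force: [-0.1, 0.3, -0.7]
width: 0.0515
```

```bash
python3 g.py .5815 -.3568 .043 94.8
```

```text
tool d mm [ 1.5  1.7 22.5] n50 0.4528522098704114 t 20.85 J [-37.  40.   7.  57.   0. -42.]
yaw_y 94.9
turn rad 0.002 alt -3.14
```

Emit:
apply_moves(
  motion="1 1 20 0;0 0 3 0;0 0 0 0;0 0 0 0",
)

```text
time_s: 21.25
tool_pos: [0.5814, -0.3576, 0.0414]
tool_rot: [[-0.996, -0.085, 0.002], [-0.085, 0.996, -0.001], [-0.002, -0.001, -1.0]]
contact_force: [-0.9, -0.3, 1.5]
width: 0.0514
```

Emit:
apply_moves(
  motion="0 0 0 0;0 0 0 0;0 0 0 0;0 0 0 0;0 0 0 0;0 0 0 0",
  gripper=1,
)

```text
time_s: 21.85
tool_pos: [0.5812, -0.3576, 0.0409]
tool_rot: [[-0.996, -0.085, 0.002], [-0.085, 0.996, -0.001], [-0.002, -0.001, -1.0]]
contact_force: [-0.4, -0.0, 5.5]
width: 0.0221
```

```bash
python3 q.py
```

```text
T [0.06 0.09 0.02] F [-0.4 -0.   5.5] 0.022101070167972272 J6 -41.8 [ 0.5812 -0.3576  0.0409] 21.85
```

Emit:
apply_moves(
  motion="0 0 -20 0;0 0 -40 0;0 0 -40 0.05;0 0 -40 0.048;0 0 0 0;0 0 0 0",
)

```text
time_s: 22.45
tool_pos: [0.5811, -0.3574, 0.1806]
tool_rot: [[-1.0, 0.012, 0.002], [0.012, 1.0, -0.001], [-0.002, -0.001, -1.0]]
contact_force: [-0.6, 0.7, -1.4]
width: 0.0223
```

```bash
python3 q.py; python3 g.py .4145 .3167 .182 89.2
```

```text
T [-0.06 -0.   -0.05] F [-0.6  0.7 -1.4] 0.022292781410161593 J6 -36.2 [ 0.5811 -0.3574  0.1806] 22.45
tool d mm [175.  671.9  -2.4] n50 13.887292466047606 t 22.45 J [-37.  36.  17.  71.   0. -36.]
yaw_y 89.29
turn rad 0.001 alt -3.14
```

Emit:
apply_moves(
  motion="12.5 48 0 0;12.5 48 0 0;12.5 48 0 0;12.5 48 0 0;12.5 48 0 0;12.5 48 0 0;12.5 48 0 0;12.5 48 0 0;12.5 48 0 0;12.5 48 0 0",
)

```text
time_s: 23.45
tool_pos: [0.4591, 0.1261, 0.1777]
tool_rot: [[-1.0, 0.013, -0.004], [0.013, 1.0, -0.0], [0.004, -0.0, -1.0]]
contact_force: [0.8, 0.4, -1.1]
width: 0.0221
```

Emit:
apply_moves(
  motion="12.5 48 0 0;12.5 48 0 0;12.5 48 0 0;12.5 48 0 0;0 0 0 0;0 0 0 0;0 0 0 0",
)

```text
time_s: 24.15
tool_pos: [0.4134, 0.3158, 0.1784]
tool_rot: [[-1.0, 0.013, -0.003], [0.013, 1.0, -0.002], [0.003, -0.002, -1.0]]
contact_force: [0.1, 0.3, -0.2]
width: 0.0224
```

```bash
python3 q.py; python3 g.py .4145 .3167 .055 89.2
```

```text
T [-0.09 -0.    0.04] F [ 0.1  0.3 -0.2] 0.02236715483279046 J6 31.2 [0.4134 0.3158 0.1784] 24.15
tool d mm [ -1.4   1.1 123.4] n50 2.467528605037506 t 24.15 J [ 30.  17. -12.  60.  -0.  31.]
yaw_y 89.23
turn rad 0.001 alt -3.141
```

Emit:
apply_moves(
  motion="0 1 40 0;0 0 40 0;0 0 33 0;0 0 0 0;0 0 0 0;0 0 0 0",
)

```text
time_s: 24.75
tool_pos: [0.4159, 0.3183, 0.0687]
tool_rot: [[-1.0, 0.014, 0.003], [0.014, 1.0, 0.002], [-0.003, 0.002, -1.0]]
contact_force: [-0.2, 0.3, -0.0]
width: 0.0223
```

```bash
python3 q.py; python3 g.py .4145 .3167 .047 89.2
```

```text
T [ 0.03 -0.01  0.01] F [-0.2  0.3 -0. ] 0.02228513707583148 J6 31.3 [0.4159 0.3183 0.0687] 24.75
tool d mm [ 1.4 -1.7 21.7] n50 0.436667287875827 t 24.75 J [ 30.  23. -22.  45.   0.  31.]
yaw_y 89.19
turn rad -0.0 alt 3.141
```

Emit:
apply_moves(
  motion="1 -1 15 0;0 0 5 0;0 0 2 0;0 0 0 0;0 0 0 0",
)

```text
time_s: 25.25
tool_pos: [0.414, 0.3174, 0.0469]
tool_rot: [[-1.0, 0.013, 0.002], [0.013, 1.0, 0.001], [-0.002, 0.001, -1.0]]
contact_force: [-1.9, -1.8, 6.1]
width: 0.0226
```

```bash
python3 q.py; python3 - <<'E'
from h import *
for n,c,f in(("side",(260,150,360,225),8),("top",(200,150,340,255),5.7)):
    im=ctrl.capture(n); cv2.imwrite(f"pics/{n}8.png",cv2.resize(im[c[1]:c[3],c[0]:c[2],::-1],None,fx=f,fy=f,interpolation=cv2.INTER_CUBIC))
E
```

```text
T [-0.43  0.46 -0.06] F [-1.9 -1.8  6.1] 0.022556619824457093 J6 31.3 [0.414  0.3174 0.0469] 25.25
```

View pics/side8.png

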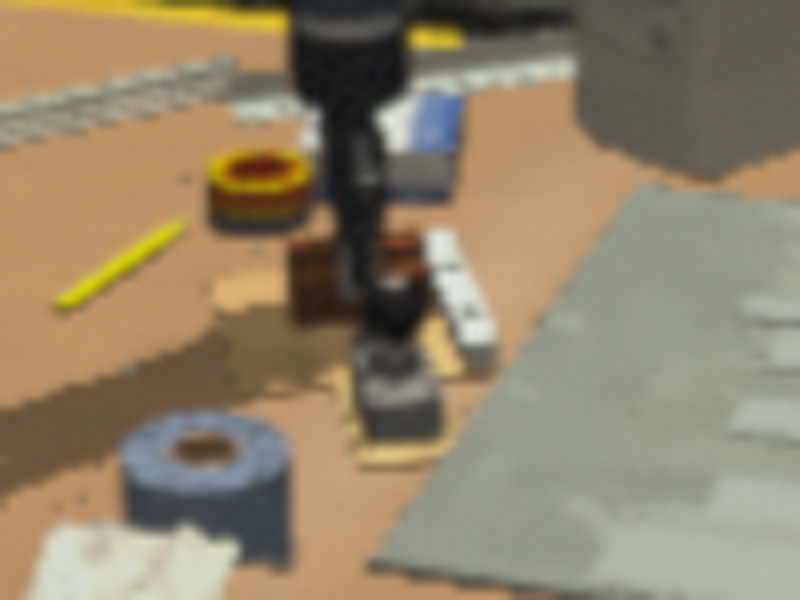

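View pics/top8.png

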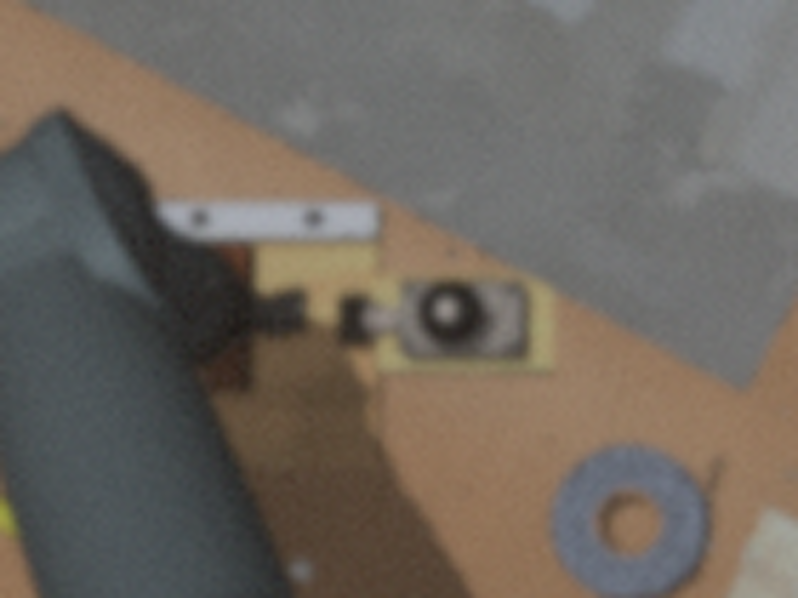

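Emit:
apply_moves(
  motion="-2 0 -1 0;-2 0 0 0;-2 0 0 0;-2 0 0 0;0 0 0 0",
)

```text
time_s: 25.85
tool_pos: [0.4187, 0.3176, 0.0469]
tool_rot: [[-1.0, 0.012, -0.005], [0.012, 1.0, 0.002], [0.005, 0.002, -1.0]]
contact_force: [-9.4, -0.9, 14.4]
width: 0.0221
```

```bash
python3 q.py
```

```text
T [ 0.05  1.86 -0.03] F [-9.4 -0.9 14.4] 0.02214929578954884 J6 30.8 [0.4187 0.3176 0.0469] 25.85
```

Emit:
apply_moves(
  motion="2.5 0 0 0;0 0 0 0;0 0 0 0;0 0 0 0;0 0 -30 0;0 0 -30 0;0 0 -10 0;0 0 0 0;0 0 0 0",
  gripper=0.6,
)

```text
time_s: 26.75
tool_pos: [0.4184, 0.3169, 0.115]
tool_rot: [[-1.0, 0.013, -0.001], [0.013, 1.0, -0.0], [0.001, -0.0, -1.0]]
contact_force: [0.2, 0.4, -0.2]
width: 0.0339
```

```bash
python3 q.py; python3 g.py .419 .284 .115 89.2; python3 - <<'E'
from h import *
for n,c,f in(("side",(260,150,360,225),8),("top",(200,150,340,255),5.7)):
    im=ctrl.capture(n); cv2.imwrite(f"pics/{n}9.png",cv2.resize(im[c[1]:c[3],c[0]:c[2],::-1],None,fx=f,fy=f,interpolation=cv2.INTER_CUBIC))
E
```

```text
T [-0.03  0.04  0.04] F [ 0.2  0.4 -0.2] 0.033851789776471866 J6 31.0 [0.4184 0.3169 0.115 ] 26.75
tool d mm [ -1.  -32.9   0. ] n50 0.6578820582233166 t 26.75 J [ 30.  21. -18.  52.  -0.  31.]
yaw_y 89.26
turn rad 0.001 alt -3.141
```

View pics/side9.png

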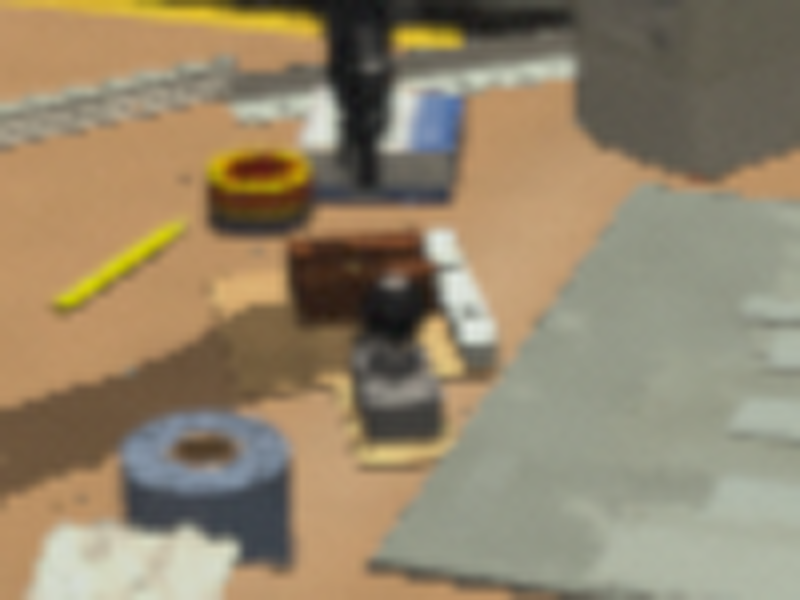

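Emit:
apply_moves(
  motion="-1 -32 0 0;0 0 0 0;0 0 0 0;0 0 0 0;0 0 0 0;0 0 30 0;0 0 30 0;0 0 18 0;0 0 0 0;0 0 0 0",
  gripper=1,
  grip_force=30,
)

```text
time_s: 27.85
tool_pos: [0.4192, 0.2854, 0.0379]
tool_rot: [[-1.0, 0.012, -0.0], [0.012, 1.0, -0.0], [0.0, -0.0, -1.0]]
contact_force: [0.6, 0.1, 0.1]
width: 0.0
```

```bash
python3 q.py; python3 g.py .419 .284 .036 89.2
```

```text
T [ 0.02 -0.06  0.02] F [0.6 0.1 0.1] 1.2078592718374206e-05 J6 27.8 [0.4192 0.2854 0.0379] 27.85
tool d mm [ 0.2 -1.4  1.9] n50 0.0485192580695035 t 27.85 J [ 27.  24. -26.  40.   0.  28.]
yaw_y 89.3
turn rad 0.002 alt -3.14
```

Emit:
apply_moves(
  motion="0 5 0 0;0 5 0 0;0 5 0 0;0 5 0 0;0 3 0 0;0 0 0 0",
)

```text
time_s: 28.45
tool_pos: [0.4197, 0.3087, 0.0379]
tool_rot: [[-1.0, 0.012, 0.0], [0.012, 1.0, 0.0], [-0.0, 0.0, -1.0]]
contact_force: [0.4, 0.6, 0.5]
width: -0.0
```

```bash
python3 q.py
```

```text
T [ 0.05 -0.    0.01] F [0.4 0.6 0.5] -1.0841802615626947e-05 J6 30.0 [0.4197 0.3087 0.0379] 28.45
```

Emit:
apply_moves(
  motion="0 2 0 0;0 2 0 0;0 2 0 0;0 2 0 0;0 0 0 0",
)

```text
time_s: 28.95
tool_pos: [0.4195, 0.3149, 0.0375]
tool_rot: [[-1.0, 0.013, -0.0], [0.013, 1.0, -0.003], [-0.0, -0.003, -1.0]]
contact_force: [1.0, -5.1, 0.6]
width: 0.0001
```

```bash
python3 q.py
```

```text
T [-0.94 -0.17  0.03] F [ 1.  -5.1  0.6] 9.120007092112141e-05 J6 30.8 [0.4195 0.3149 0.0375] 28.95
```

Emit:
apply_moves(
  motion="0 2 0 0;0 1 0 0;0 0 0 0;0 -8 0 0;0 0 -30 0;0 0 -40 0;0 -48 -30 0;0 -48 0 0;0 0 0 0;0 0 0 0",
)

```text
time_s: 29.95
tool_pos: [0.4186, 0.2205, 0.1345]
tool_rot: [[-1.0, 0.015, 0.0], [0.015, 1.0, 0.002], [-0.0, 0.002, -1.0]]
contact_force: [0.1, -0.4, -0.0]
width: 0.0
```

```bash
python3 q.py; python3 - <<'E'
from h import *
a=avg("top",4); np.save("t2.npy",a)
for n,c,f in(("side",(260,150,360,225),8),("top",(200,165,300,240),8)):
    im=ctrl.capture(n) if n=="side" else a.astype(np.uint8); cv2.imwrite(f"pics/{n}10.png",cv2.resize(im[c[1]:c[3],c[0]:c[2],::-1],None,fx=f,fy=f,interpolation=cv2.INTER_CUBIC))
E
```

```text
T [-0.04 -0.03  0.02] F [ 0.1 -0.4 -0. ] 3.8418882738747574e-05 J6 20.9 [0.4186 0.2205 0.1345] 29.95
```

View pics/top10.png

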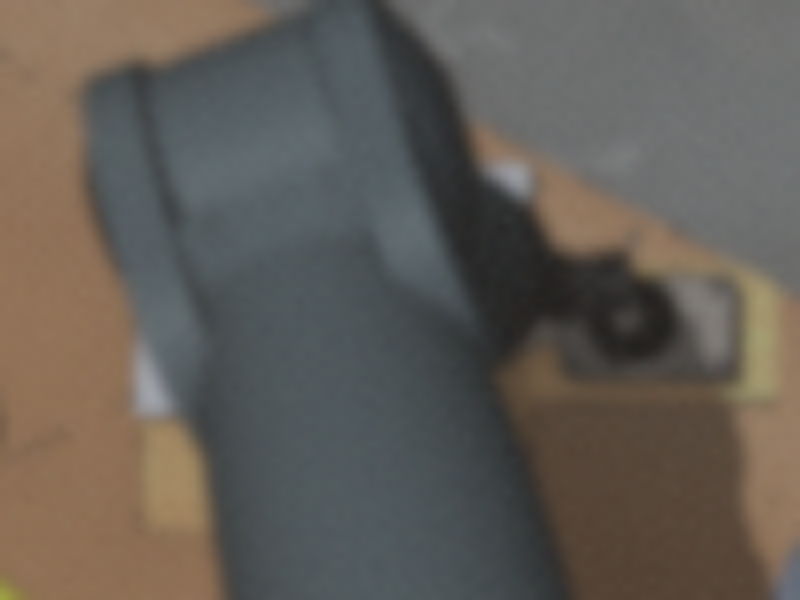

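View pics/side10.png

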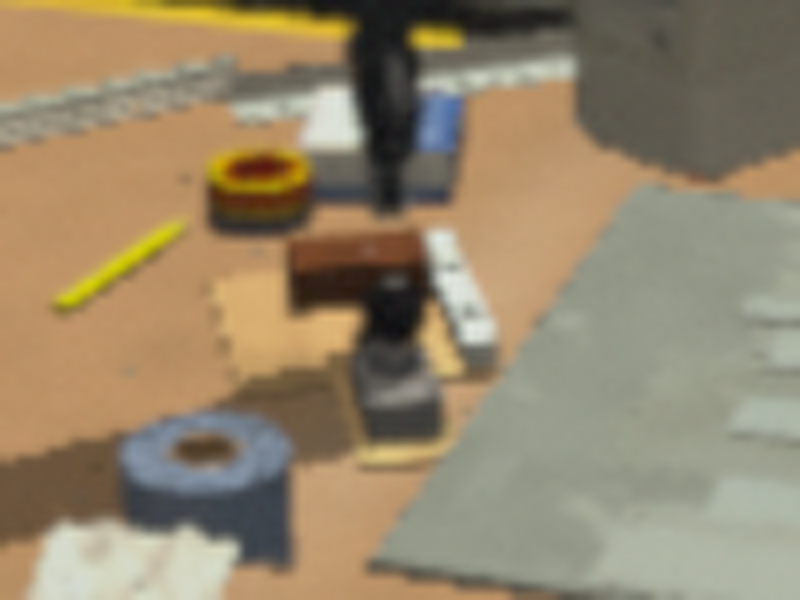

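Emit:
apply_moves(
  motion="0 0 -45 0.148;0 0 0 0.148;0 0 0 0.148;0 0 0 0.148;0 0 0 0.148;0 0 0 0.148;0 0 0 0.148;0 0 0 0.148;0 0 0 0.148;0 0 0 0",
  gripper=0.2,
)

```text
time_s: 31.2
tool_pos: [0.4183, 0.2215, 0.179]
tool_rot: [[-0.226, 0.974, -0.0], [0.974, 0.226, 0.0], [0.0, -0.0, -1.0]]
contact_force: [0.4, 0.9, -0.3]
width: 0.0682
```

```bash
python3 q.py; python3 g.py .4545 -.141 .18 12.7; python3 - <<'E'
from h import *
print(unproj("top",(394,231),.024))
E
```

```text
T [-0.01  0.04  0.01] F [ 0.4  0.9 -0.3] 0.06822103686326877 J6 97.2 [0.4183 0.2215 0.179 ] 31.2
tool d mm [-361.3  -46.6   -1.1] n50 7.286208271394034 t 31.2 J [ 20.  12. -19.  59.   0.  97.]
yaw_y 13.05
turn rad 0.006 alt -3.136
[ 0.3206645  -0.21067157  0.024     ]
```

Emit:
apply_moves(
  motion="-45 -6 0 0.006;-45 -6 0 0;-45 -6 0 0;-45 -6 0 0;-45 -6 0 0;-45 -6 0 0;-45 -6 0 0;-45 -5 0 0;0 0 40 0;0 0 0 0",
)

```text
time_s: 32.2
tool_pos: [0.4486, -0.1404, 0.1354]
tool_rot: [[-0.219, 0.976, -0.007], [0.976, 0.219, 0.004], [0.005, -0.006, -1.0]]
contact_force: [-1.2, 0.9, -1.3]
width: 0.0681
```

```bash
python3 q.py; python3 g.py .4545 -.141 .024 12.7; python3 - <<'E'
from h import *
c=(320,215,400,290);f=8
im=ctrl.capture("side");cv2.imwrite(f"pics/side11.png",cv2.resize(im[c[1]:c[3],c[0]:c[2],::-1],None,fx=f,fy=f,interpolation=cv2.INTER_CUBIC))
E
```

```text
T [0.05 0.07 0.04] F [-1.2  0.9 -1.3] 0.06809967490928831 J6 52.2 [ 0.4486 -0.1404  0.1354] 32.2
tool d mm [ -2.5   6.3 111.4] n50 2.232095381027126 t 32.2 J [-25.  14. -24.  53.   0.  52.]
yaw_y 12.66
turn rad -0.001 alt 3.141
```

View pics/side11.png

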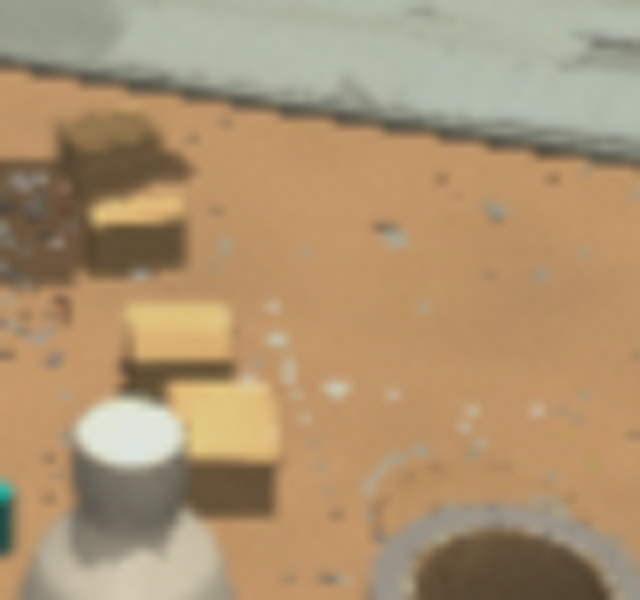

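Emit:
apply_moves(
  motion="-1 4 35 0;0 0 35 0;0 0 10 0;0 0 0 0;0 0 0 0;0 0 0 0",
)

```text
time_s: 32.85
tool_pos: [0.4571, -0.1414, 0.0612]
tool_rot: [[-0.219, 0.976, 0.003], [0.976, 0.219, -0.001], [-0.002, 0.003, -1.0]]
contact_force: [-0.6, -0.1, 0.2]
width: 0.0683
```

```bash
python3 q.py; python3 g.py .4545 -.141 .024 12.7
```

```text
T [-0.01 -0.    0.  ] F [-0.6 -0.1  0.2] 0.06833423941552967 J6 52.6 [ 0.4571 -0.1414  0.0612] 32.85
tool d mm [ 1.  -2.6 37.2] n50 0.7461007971852297 t 32.85 J [-25.  19. -29.  41.   0.  53.]
yaw_y 12.66
turn rad -0.001 alt 3.141
```

Emit:
apply_moves(
  motion="1 -2 20 0;0 0 12 0;0 0 4 0;0 0 0 0;0 0 0 0",
)

```text
time_s: 33.35
tool_pos: [0.4542, -0.1408, 0.0243]
tool_rot: [[-0.218, 0.976, 0.002], [0.976, 0.218, -0.001], [-0.001, 0.001, -1.0]]
contact_force: [0.4, 0.6, 0.4]
width: 0.0682
```

Emit:
apply_moves(
  motion="0 0 0 0;0 0 0 0;0 0 0 0;0 0 0 0;0 0 0 0;0 0 0 0",
  gripper=1,
  grip_force=60,
)

```text
time_s: 33.95
tool_pos: [0.4543, -0.1408, 0.0243]
tool_rot: [[-0.218, 0.976, 0.002], [0.976, 0.218, -0.001], [-0.001, 0.002, -1.0]]
contact_force: [0.1, 0.4, 5.2]
width: 0.0453
```

```bash
python3 q.py
```

```text
T [ 0.11  0.18 -0.  ] F [0.1 0.4 5.2] 0.04526558997069398 J6 52.5 [ 0.4543 -0.1408  0.0243] 33.95
```

Emit:
apply_moves(
  motion="0 0 -20 0;0 0 -40 0.1;0 0 -40 0.1;0 0 -40 0.034;0 0 0 0;0 0 0 0",
)

```text
time_s: 34.55
tool_pos: [0.4541, -0.1408, 0.1642]
tool_rot: [[0.014, 1.0, 0.002], [1.0, -0.014, -0.001], [-0.001, 0.002, -1.0]]
contact_force: [-0.5, -0.3, -1.5]
width: 0.0446
```

```bash
python3 q.py; python3 g.py .4165 .3077 .165 -0.8
```

```text
T [ 0.02 -0.02  0.05] F [-0.5 -0.3 -1.5] 0.04461884822547812 J6 65.9 [ 0.4541 -0.1408  0.1642] 34.55
tool d mm [447.9 -43.8  -1.4] n50 9.00123973070517 t 34.55 J [-25.  13. -21.  56.   0.  66.]
yaw_y -0.78
turn rad 0.0 alt -3.141
```

Emit:
apply_moves(
  motion="45 -4.5 0 0;45 -4.5 0 0;45 -4.5 0 0;45 -4.5 0 0;45 -4.5 0 0;45 -4.5 0 0;45 -4.5 0 0;45 -4.5 0 0;45 -4 0 0;43 -4 0 0",
)

```text
time_s: 35.55
tool_pos: [0.4137, 0.3094, 0.1611]
tool_rot: [[0.013, 1.0, -0.003], [1.0, -0.013, -0.002], [-0.002, -0.003, -1.0]]
contact_force: [0.5, -0.0, -0.2]
width: 0.045
```

Emit:
apply_moves(
  motion="0 0 40 0;0 0 30 0;0 0 0 0;0 0 0 0;0 0 0 0",
)

```text
time_s: 36.05
tool_pos: [0.4163, 0.3082, 0.0942]
tool_rot: [[0.015, 1.0, 0.001], [1.0, -0.015, 0.001], [0.001, 0.001, -1.0]]
contact_force: [0.4, -0.1, -0.6]
width: 0.0451
```

```bash
python3 q.py; python3 g.py .4165 .3077 .031 -0.8; python3 - <<'E'
from h import *
for n,c,f in(("side",(260,150,360,225),8),("top",(200,165,300,240),8)):
    im=ctrl.capture(n); cv2.imwrite(f"pics/{n}12.png",cv2.resize(im[c[1]:c[3],c[0]:c[2],::-1],None,fx=f,fy=f,interpolation=cv2.INTER_CUBIC))
E
```

```text
T [-0.   -0.08  0.01] F [ 0.4 -0.1 -0.6] 0.04513103294348827 J6 120.3 [0.4163 0.3082 0.0942] 36.05
tool d mm [-0.5  0.1 63.2] n50 1.26482488931003 t 36.05 J [ 29.  21. -21.  48.   0. 120.]
yaw_y -0.83
turn rad -0.001 alt 3.141
```

View pics/side12.png

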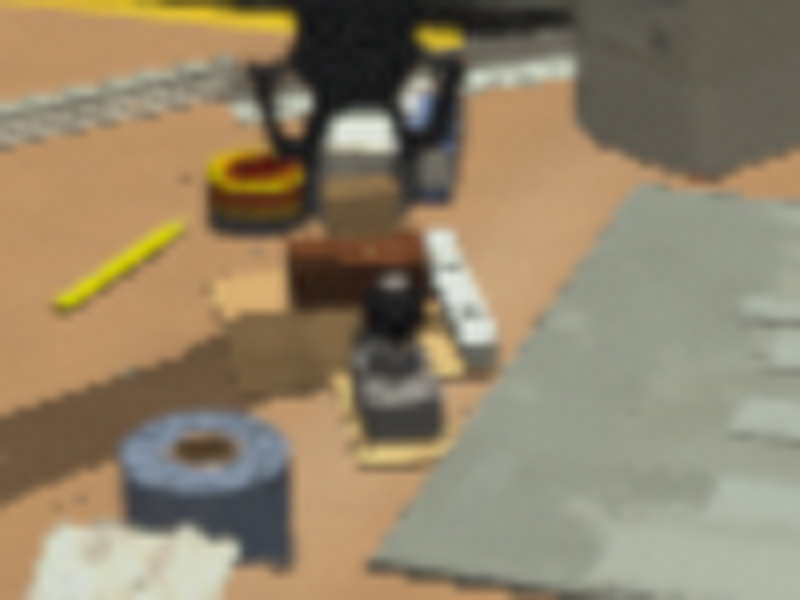

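View pics/top12.png

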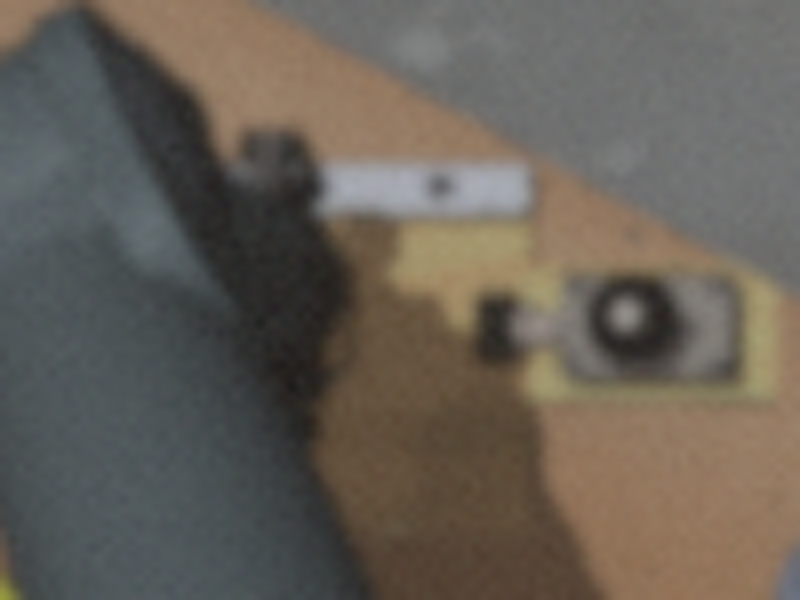

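Emit:
apply_moves(
  motion="0 0 30 0;0 0 20 0;0 0 7 0;0 0 0 0;0 0 2 0;0 0 2 0;0 0 2 0;0 0 0 0",
)

```text
time_s: 36.95
tool_pos: [0.4158, 0.3083, 0.0305]
tool_rot: [[0.014, 1.0, 0.0], [1.0, -0.014, 0.0], [0.0, 0.0, -1.0]]
contact_force: [-0.4, -0.3, -1.4]
width: 0.0449
```

```bash
python3 q.py
```

```text
T [-0.02  0.03  0.03] F [-0.4 -0.3 -1.4] 0.04487445818850539 J6 120.3 [0.4158 0.3083 0.0305] 36.95
```

Now slide toward the strips (tool +x = world +y) until contact.

Emit:
apply_moves(
  motion="2 0 0 0;2 0 0 0;2 0 0 0;1 0 0 0;0 0 0 0",
)

```text
time_s: 37.45
tool_pos: [0.4157, 0.314, 0.0304]
tool_rot: [[0.015, 1.0, 0.0], [1.0, -0.015, -0.003], [-0.003, 0.0, -1.0]]
contact_force: [0.6, -5.3, 2.9]
width: 0.0447
```

```bash
python3 q.py
```

```text
T [-0.93 -0.02 -0.05] F [ 0.6 -5.3  2.9] 0.044712883221576065 J6 121.0 [0.4157 0.314  0.0304] 37.45
```

Emit:
apply_moves(
  motion="1.5 0 0 0;0 0 0 0;-1.5 0 0 0;0 0 0 0",
)

```text
time_s: 37.85
tool_pos: [0.4158, 0.314, 0.0304]
tool_rot: [[0.015, 1.0, 0.0], [1.0, -0.015, -0.002], [-0.002, 0.0, -1.0]]
contact_force: [-0.7, -5.8, 2.7]
width: 0.0451
```

Emit:
apply_moves(
  motion="0 0 0 0;0 0 0 0;0 0 0 0;0 0 -20 0;0 0 -40 0;0 0 -50 0;-40 0 -30 0;-40 0 0 0;0 0 0 0",
  gripper=0.35,
)

```text
time_s: 38.75
tool_pos: [0.4149, 0.2327, 0.1716]
tool_rot: [[0.018, 1.0, 0.002], [1.0, -0.018, -0.0], [-0.0, 0.002, -1.0]]
contact_force: [0.3, 0.0, -0.4]
width: 0.0555
```

```bash
python3 q.py; python3 - <<'E'
from h import *
a=avg("top",3)
for n,c,f in(("side",(260,150,360,225),8),("top",(200,165,300,240),8)):
    im=ctrl.capture(n) if n=="side" else a.astype(np.uint8); cv2.imwrite(f"pics/{n}13.png",cv2.resize(im[c[1]:c[3],c[0]:c[2],::-1],None,fx=f,fy=f,interpolation=cv2.INTER_CUBIC))
for n,uv,d,y in [("p20",(394,194.5),(.046,.020,.03),0),("p44",(423,195.5),(.046,.044,.03),-.19),("p54",(443,195),(.046,.054,.03),-.26)]:
    r=fitbox(a,"top",uv,d,y); print(n,np.round(r[0],4),np.degrees(r[0][2]).round(1),r[1])
E
```

```text
T [ 0.04 -0.03  0.04] F [ 0.3  0.  -0.4] 0.055491459181836685 J6 112.7 [0.4149 0.2327 0.1716] 38.75
p20 [ 0.4486 -0.2134 -0.0227] -1.3 8.431071886320842
p44 [ 0.4433 -0.3135 -0.1876] -10.7 44.51632778914893
p54 [ 0.4441 -0.3802 -0.2651] -15.2 26.116764906099064
```

View pics/side13.png

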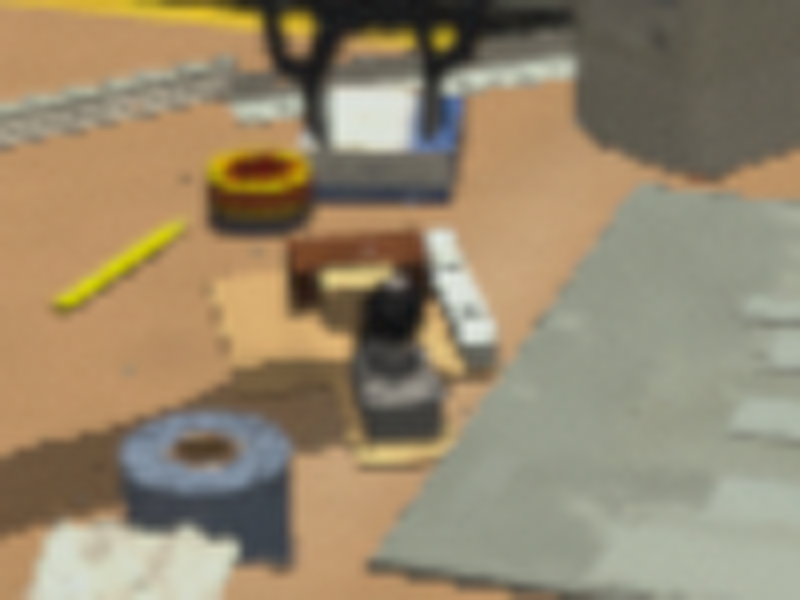

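View pics/top13.png

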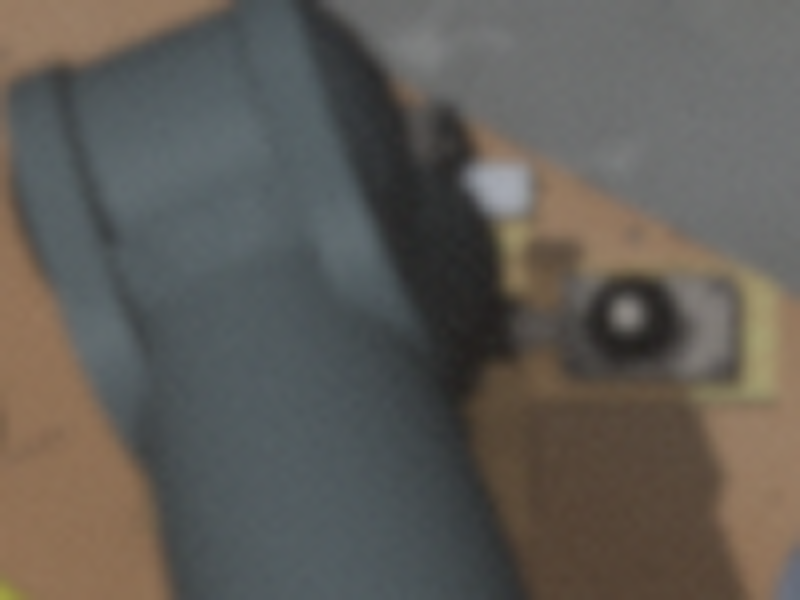

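```bash
python3 g.py .4433 -.3165 .17 -11
```

```text
tool d mm [-5.519e+02  3.620e+01 -4.000e-01] n50 11.062420585498257 t 38.95 J [ 22.  13. -20.  57.   0. 113.]
yaw_y -0.76
turn rad 0.179 alt -2.963
```

Emit:
apply_moves(
  motion="-46 3 0 0;-46 3 0 0;-46 3 0 0;-46 3 0 0;-46 3 0 0;-46 3 0 0;-46 3 0 0;-46 3 0 0;-46 3 0 0;-46 3 0 0",
  gripper=0.2,
)

```text
time_s: 39.95
tool_pos: [0.4388, -0.2263, 0.1697]
tool_rot: [[0.012, 1.0, -0.0], [1.0, -0.012, 0.001], [0.001, -0.0, -1.0]]
contact_force: [2.1, 0.2, 0.2]
width: 0.0682
```

Emit:
apply_moves(
  motion="-46 3 0 0;-46 3 0 0.09;0 0 0 0.089;0 0 40 0;0 0 30 0;0 0 0 0;0 0 0 0",
)

```text
time_s: 40.65
tool_pos: [0.4431, -0.3162, 0.0997]
tool_rot: [[0.19, 0.982, -0.002], [0.982, -0.19, 0.002], [0.001, -0.002, -1.0]]
contact_force: [0.7, -0.9, 0.5]
width: 0.0684
```

```bash
python3 q.py; python3 g.py .4433 -.3165 .024 -11
```

```text
T [ 0.03 -0.02  0.02] F [ 0.7 -0.9  0.5] 0.06837864371647133 J6 58.8 [ 0.4431 -0.3162  0.0997] 40.65
tool d mm [-0.3  0.4 75.7] n50 1.514905845308064 t 40.65 J [-42.  24. -16.  51.   0.  59.]
yaw_y -10.98
turn rad 0.0 alt -3.141
```

```bash
python3 - <<'E'
from h import *
c=(320,215,400,290);f=8
im=ctrl.capture("side");cv2.imwrite(f"pics/side14.png",cv2.resize(im[c[1]:c[3],c[0]:c[2],::-1],None,fx=f,fy=f,interpolation=cv2.INTER_CUBIC))
E
```

```text
(no output)
```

View pics/side14.png

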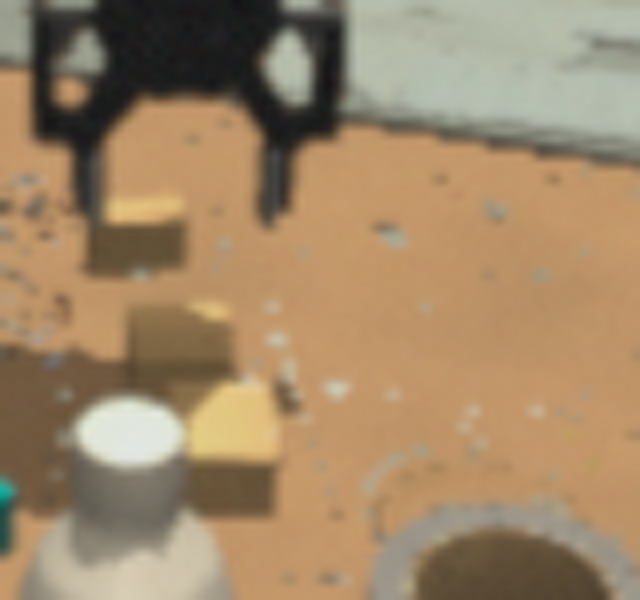

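Emit:
apply_moves(
  motion="0 0 35 0;0 0 25 0;0 0 12 0;0 0 3.5 0;0 0 0 0;0 0 0 0",
)

```text
time_s: 41.3
tool_pos: [0.444, -0.3182, 0.0263]
tool_rot: [[0.192, 0.981, 0.002], [0.981, -0.192, -0.002], [-0.001, 0.002, -1.0]]
contact_force: [-0.5, -0.4, -0.0]
width: 0.0679
```

```bash
python3 q.py; python3 g.py .4433 -.3165 .024 -11
```

```text
T [-0.01  0.01 -0.03] F [-0.5 -0.4 -0. ] 0.06788030892538675 J6 58.8 [ 0.444  -0.3182  0.0263] 41.3
tool d mm [ 1.5 -1.   2.3] n50 0.05892672123486992 t 41.3 J [-42.  28. -21.  41.   0.  59.]
yaw_y -11.05
turn rad -0.001 alt 3.141
```

Emit:
apply_moves(
  motion="1.5 -1 2 0;0 0 0 0;0 0 0 0",
)

```text
time_s: 41.6
tool_pos: [0.4423, -0.3157, 0.0232]
tool_rot: [[0.192, 0.981, 0.0], [0.981, -0.192, -0.0], [-0.0, 0.0, -1.0]]
contact_force: [0.1, 0.0, -0.1]
width: 0.0683
```

Emit:
apply_moves(
  motion="0 0 0 0;0 0 0 0;0 0 0 0;0 0 0 0;0 0 0 0;0 0 0 0",
  gripper=1,
  grip_force=60,
)

```text
time_s: 42.2
tool_pos: [0.4425, -0.3159, 0.0232]
tool_rot: [[0.192, 0.981, 0.001], [0.981, -0.192, -0.001], [-0.0, 0.001, -1.0]]
contact_force: [-0.3, -0.2, 4.9]
width: 0.0447
```

Emit:
apply_moves(
  motion="0 0 -20 0;0 0 -40 -0.09;0 0 -40 -0.09;0 0 -40 0.002;0 0 0 0;0 0 0 0",
)

```text
time_s: 42.8
tool_pos: [0.4425, -0.3159, 0.1631]
tool_rot: [[0.015, 1.0, 0.001], [1.0, -0.015, -0.001], [-0.001, 0.001, -1.0]]
contact_force: [0.6, 0.7, -1.2]
width: 0.045
```

```bash
python3 q.py; python3 g.py .416 .2755 .165 -0.8
```

```text
T [ 0.01  0.01 -0.  ] F [ 0.6  0.7 -1.2] 0.044981881771450793 J6 48.6 [ 0.4425 -0.3159  0.1631] 42.8
tool d mm [590.9 -35.4  -2.4] n50 11.840197984851685 t 42.8 J [-42.  20. -10.  59.   0.  49.]
yaw_y -0.86
turn rad -0.001 alt 3.14
```

Emit:
apply_moves(
  motion="49 -3 0 0;49 -3 0 0;49 -3 0 0;49 -3 0 0;49 -3 0 0;49 -3 0 0;49 -3 0 0;49 -3 0 0;49 -3 0 0;49 -3 0 0",
)

```text
time_s: 43.8
tool_pos: [0.4172, 0.1762, 0.1606]
tool_rot: [[0.015, 1.0, -0.004], [1.0, -0.015, -0.001], [-0.001, -0.004, -1.0]]
contact_force: [1.7, -0.6, -1.7]
width: 0.0455
```

Emit:
apply_moves(
  motion="49 -3 0 0;49 -3 0 0;0 0 0 0;0 0 40 0;0 0 25 0;0 0 0 0;0 0 0 0;0 0 0 0",
)

```text
time_s: 44.6
tool_pos: [0.4157, 0.2727, 0.0986]
tool_rot: [[0.016, 1.0, 0.001], [1.0, -0.016, 0.0], [0.0, 0.001, -1.0]]
contact_force: [-0.0, 0.0, -0.1]
width: 0.0449
```

```bash
python3 q.py; python3 g.py .416 .2757 .06 -0.8; python3 - <<'E'
from h import *
a=avg("top",1)
for n,c,f in(("side",(260,150,360,225),8),("top",(200,165,300,240),8)):
    im=ctrl.capture(n) if n=="side" else a.astype(np.uint8); cv2.imwrite(f"pics/{n}15.png",cv2.resize(im[c[1]:c[3],c[0]:c[2],::-1],None,fx=f,fy=f,interpolation=cv2.INTER_CUBIC))
E
```

```text
T [ 0.02 -0.01 -0.04] F [-0.   0.  -0.1] 0.04491765247329997 J6 116.9 [0.4157 0.2727 0.0986] 44.6
tool d mm [ 3.   0.3 38.6] n50 0.774184727164539 t 44.6 J [ 26.  19. -23.  48.  -0. 117.]
yaw_y -0.9
turn rad -0.002 alt 3.14
```

View pics/side15.png

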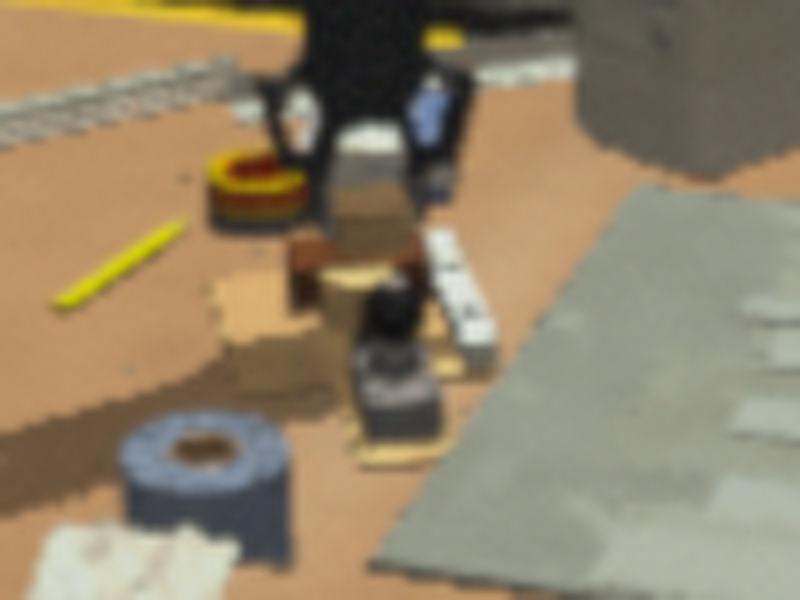

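View pics/top15.png

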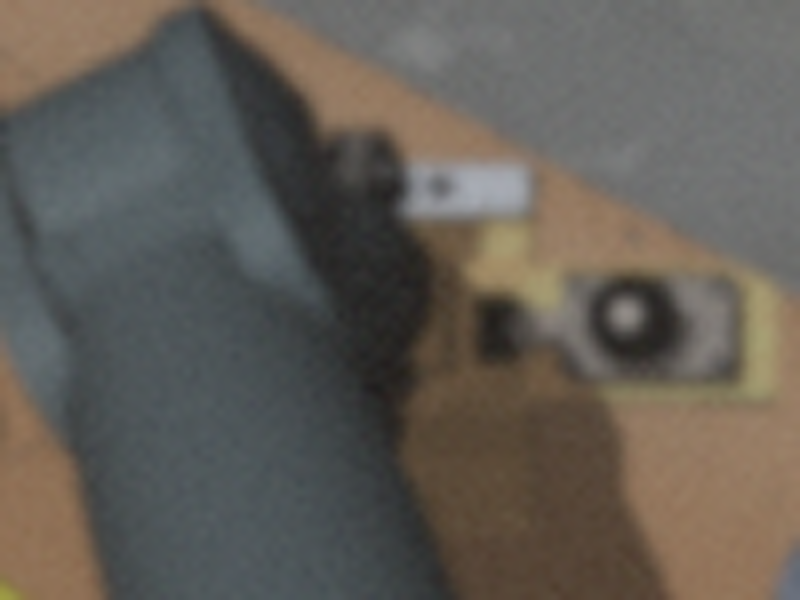

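Emit:
apply_moves(
  motion="2.5 0 20 0.002;0 0 13 0;0 0 0 0;0 0 0 0;0 0 0 0",
)

```text
time_s: 45.2
tool_pos: [0.416, 0.2758, 0.066]
tool_rot: [[0.017, 1.0, 0.002], [1.0, -0.017, 0.001], [0.001, 0.002, -1.0]]
contact_force: [0.1, -0.6, -0.4]
width: 0.0445
```

```bash
python3 q.py; python3 g.py .416 .2757 .03 -0.8
```

```text
T [0.03 0.01 0.06] F [ 0.1 -0.6 -0.4] 0.044514644213920866 J6 117.2 [0.416  0.2758 0.066 ] 45.2
tool d mm [-0.1 -0.1 36. ] n50 0.7200966306805608 t 45.2 J [ 26.  21. -26.  43.   0. 117.]
yaw_y -0.98
turn rad -0.003 alt 3.138
```

Emit:
apply_moves(
  motion="-0.7 0 3 -0.002;0 0 3 0;0 0 3 0;0 0 3 0;0 0 2 0;0 0 0 0",
)

```text
time_s: 45.8
tool_pos: [0.4147, 0.2745, 0.0504]
tool_rot: [[0.015, 1.0, -0.001], [1.0, -0.015, -0.0], [-0.0, -0.001, -1.0]]
contact_force: [-0.4, -0.3, -1.0]
width: 0.0452
```

```bash
python3 q.py
```

```text
T [-0.05 -0.   -0.03] F [-0.4 -0.3 -1. ] 0.04520901151092987 J6 117.0 [0.4147 0.2745 0.0504] 45.8
```

Emit:
apply_moves(
  motion="0 0 4 0;0 0 4 0;0 0 4 0;0 0 4 0;0 0 0 0",
)

```text
time_s: 46.3
tool_pos: [0.4149, 0.2749, 0.0343]
tool_rot: [[0.015, 1.0, -0.0], [1.0, -0.015, 0.001], [0.001, -0.0, -1.0]]
contact_force: [-0.3, 2.0, -0.7]
width: 0.0448
```

```bash
python3 q.py
```

```text
T [ 0.46 -0.08  0.  ] F [-0.3  2.  -0.7] 0.04482727543550704 J6 117.0 [0.4149 0.2749 0.0343] 46.3
```

Emit:
apply_moves(
  motion="0 0 2.5 0;0 0 2 0;0 0 0 0;0 0 0 0",
)

```text
time_s: 46.7
tool_pos: [0.4152, 0.2749, 0.0303]
tool_rot: [[0.015, 1.0, 0.0], [1.0, -0.015, 0.001], [0.001, 0.0, -1.0]]
contact_force: [0.1, 2.4, -1.2]
width: 0.0452
```

```bash
python3 q.py
```

```text
T [ 0.54 -0.08 -0.01] F [ 0.1  2.4 -1.2] 0.04518649841509322 J6 117.0 [0.4152 0.2749 0.0303] 46.7
```

Emit:
apply_moves(
  motion="1 0 1 0;1 0 0 0;1 0 0 0;1 0 0 0;0 0 0 0",
)

```text
time_s: 47.2
tool_pos: [0.4149, 0.2779, 0.0292]
tool_rot: [[0.015, 1.0, -0.0], [1.0, -0.015, -0.002], [-0.002, -0.0, -1.0]]
contact_force: [-0.4, -4.2, 2.1]
width: 0.045
```

```bash
python3 q.py
```

```text
T [-0.52 -0.02 -0.05] F [-0.4 -4.2  2.1] 0.04501835097099603 J6 117.5 [0.4149 0.2779 0.0292] 47.2
```

Emit:
apply_moves(
  motion="1.5 0 0 0;0 0 0 0;-1 0 0 0",
)

```text
time_s: 47.5
tool_pos: [0.4148, 0.2779, 0.0292]
tool_rot: [[0.016, 1.0, -0.0], [1.0, -0.016, -0.002], [-0.002, -0.0, -1.0]]
contact_force: [0.8, -3.3, 2.4]
width: 0.0451
```

Emit:
apply_moves(
  motion="0 0 0 0;0 0 0 0;0 0 0 0;0 0 -20 0;0 0 -40 0;0 0 -50 0;0 0 -30 0;0 50 0 0;0 50 0 0;0 0 0 0",
  gripper=0.35,
)

```text
time_s: 48.5
tool_pos: [0.5213, 0.2779, 0.1689]
tool_rot: [[0.018, 1.0, 0.005], [1.0, -0.018, 0.001], [0.002, 0.005, -1.0]]
contact_force: [-0.3, -0.1, 0.2]
width: 0.0556
```

```bash
python3 q.py; python3 - <<'E'
from h import *
a=avg("top",3)
for n,c,f in(("side",(260,150,360,225),8),("top",(200,165,300,240),8)):
    im=ctrl.capture(n) if n=="side" else a.astype(np.uint8); cv2.imwrite(f"pics/{n}16.png",cv2.resize(im[c[1]:c[3],c[0]:c[2],::-1],None,fx=f,fy=f,interpolation=cv2.INTER_CUBIC))
E
```

```text
T [0.02 0.04 0.01] F [-0.3 -0.1  0.2] 0.055625854267814745 J6 112.9 [0.5213 0.2779 0.1689] 48.5
```

View pics/side16.png

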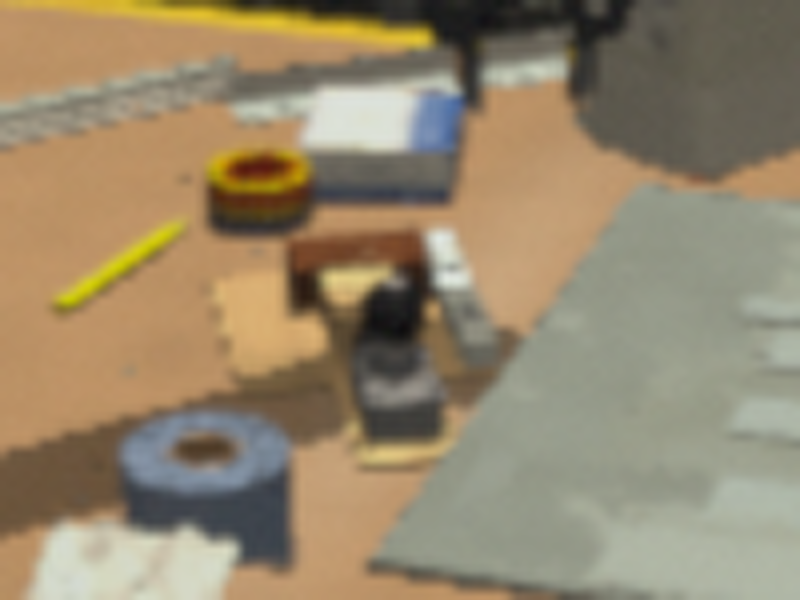

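View pics/top16.png

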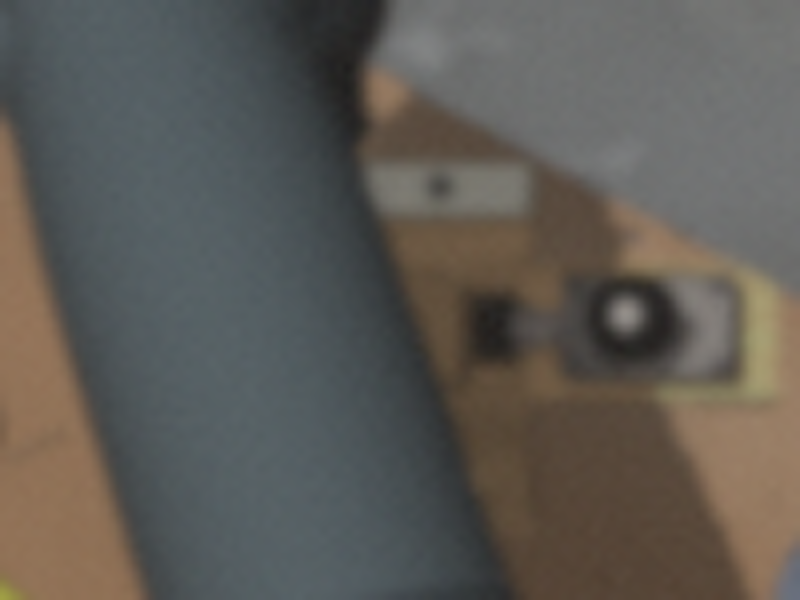

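Emit:
apply_moves(
  motion="-48 0 0 0;-48 0 0 0;-48 0 0 0;-48 0 0 0;-48 0 0 0;-48 0 0 0;0 0 0 0;0 0 0 0",
)

```text
time_s: 49.5
tool_pos: [0.5096, -0.0104, 0.1695]
tool_rot: [[0.017, 1.0, -0.0], [1.0, -0.017, 0.001], [0.001, -0.0, -1.0]]
contact_force: [-0.1, 0.7, -0.2]
width: 0.0554
```

```bash
python3 q.py; python3 - <<'E'
from h import *
a=avg("top",6); np.save("t3.npy",a)
c=(200,165,300,240);f=8
im=cv2.resize(a[c[1]:c[3],c[0]:c[2],::-1].astype(np.uint8),None,fx=f,fy=f,interpolation=cv2.INTER_CUBIC)
cv2.imwrite("pics/top17.png",im)
J=[.4674,.3793,-.0142]
P=[rect(-.09,0,-.024,0,.038),rect(-.09,0,-.048,-.024,.038),rect(-.073,-.027,-.078,-.048,.036),rect(-.073,-.027,-.122,-.078,.036)]
for q in P+[rect(-.088,.022,0,.022,.026),rect(0,.022,-.148,.022,.026)]:
    q=(proj("top",W(J,q))-[c[0],c[1]]+.5)*f-.5; cv2.polylines(im,[np.int32(q*16)],True,(0,255,0),1,cv2.LINE_AA,4)
cv2.imwrite("pics/top17o.png",im)
E
```

```text
T [-0.   -0.01 -0.01] F [-0.1  0.7 -0.2] 0.055404491934413394 J6 82.6 [ 0.5096 -0.0104  0.1695] 49.5
```

View pics/top17.png

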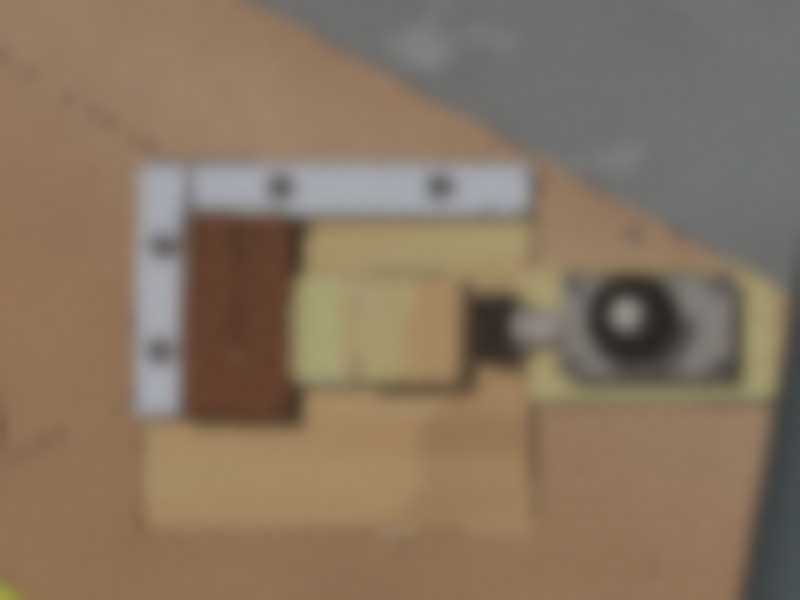

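View pics/top17o.png

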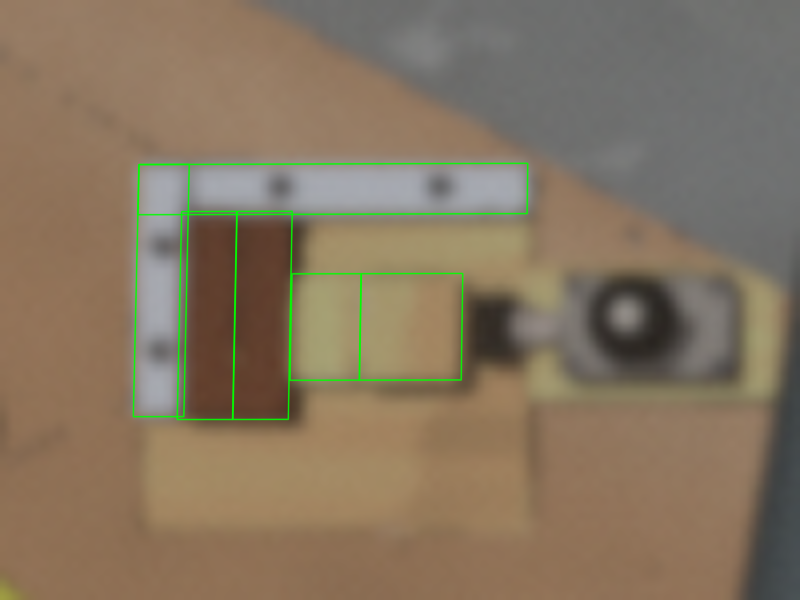

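```bash
python3 g.py .345 .353 .17 -0.8
```

```text
tool d mm [ 359.8 -170.1   -0.6] n50 7.958882303633394 t 49.8 J [ -8.  17. -15.  59.   0.  83.]
yaw_y -0.72
turn rad 0.001 alt -3.14
```

Emit:
apply_moves(
  motion="40 -19 0 0;40 -19 0 0;40 -19 0 0;40 -19 0 0;40 -19 0 0;40 -19 0 0;40 -19 0 0;40 -19 0 0;40 -18 0 0;0 0 0 0",
  gripper=1,
  grip_force=30,
)

```text
time_s: 50.8
tool_pos: [0.3436, 0.3569, 0.1694]
tool_rot: [[0.006, 1.0, -0.0], [1.0, -0.006, 0.002], [0.002, -0.0, -1.0]]
contact_force: [0.3, -1.1, 0.2]
width: -0.0002
```

Emit:
apply_moves(
  motion="0 0 40 0;0 0 40 0;0 0 20 0;0 0 0 0;0 0 0 0;0 0 0 0",
)

```text
time_s: 51.4
tool_pos: [0.3474, 0.353, 0.0709]
tool_rot: [[0.015, 1.0, 0.002], [1.0, -0.015, 0.002], [0.002, 0.002, -1.0]]
contact_force: [0.3, 1.0, -0.0]
width: 0.0
```

```bash
python3 q.py; python3 g.py .345 .353 .04 -0.8
```

```text
T [0.01 0.07 0.05] F [ 0.3  1.  -0. ] 1.6001722127672724e-05 J6 129.0 [0.3474 0.353  0.0709] 51.4
tool d mm [-0.1 -2.4 30.9] n50 0.6198538063236838 t 51.4 J [ 38.  20. -26.  44.  -0. 129.]
yaw_y -0.86
turn rad -0.001 alt 3.141
```

Emit:
apply_moves(
  motion="0 -2 20 0;0 0 12 0;0 0 0 0;0 0 0 0;0 4 0 0;0 4 0 0;0 2 0 0;0 2 0 0;0 0 0 0",
)

```text
time_s: 52.3
tool_pos: [0.3567, 0.3522, 0.0374]
tool_rot: [[0.015, 1.0, 0.0], [1.0, -0.015, 0.0], [0.0, 0.0, -1.0]]
contact_force: [0.5, 0.2, -0.1]
width: -0.0002
```

```bash
python3 q.py
```

```text
T [ 0.04  0.03 -0.02] F [ 0.5  0.2 -0.1] -0.00022034672303400504 J6 128.3 [0.3567 0.3522 0.0374] 52.3
```

Emit:
apply_moves(
  motion="0 2 0 0;0 2 0 0;0 2 0 0;0 0 0 0",
)

```text
time_s: 52.7
tool_pos: [0.3625, 0.352, 0.0373]
tool_rot: [[0.015, 1.0, 0.0], [1.0, -0.015, 0.0], [0.0, 0.0, -1.0]]
contact_force: [0.0, 0.1, 0.0]
width: 0.0002
```

```bash
python3 q.py
```

```text
T [ 0.03 -0.01 -0.06] F [0.  0.1 0. ] 0.00021395258206299942 J6 127.8 [0.3625 0.352  0.0373] 52.7
```

Emit:
apply_moves(
  motion="0 1 0 0;0 1 0 0;0 1 0 0;0 0 0 0",
)

```text
time_s: 53.1
tool_pos: [0.3641, 0.3518, 0.0372]
tool_rot: [[0.015, 1.0, -0.002], [1.0, -0.015, 0.0], [0.0, -0.002, -1.0]]
contact_force: [-5.2, 0.4, 3.3]
width: -0.0001
```

```bash
python3 q.py
```

```text
T [0.12 0.82 0.02] F [-5.2  0.4  3.3] -0.00010877413726477566 J6 127.6 [0.3641 0.3518 0.0372] 53.1
```

Emit:
apply_moves(
  motion="0 1.5 0 0;0 0 0 0;0 -10 0 0;0 -5 -20 0;0 0 -45 0;0 0 -45 0;0 0 -20 -0.14;0 0 0 -0.145;0 0 0 -0.145;0 0 0 -0.145",
)

```text
time_s: 54.1
tool_pos: [0.3524, 0.3522, 0.1678]
tool_rot: [[-0.536, 0.844, 0.003], [0.844, 0.536, 0.0], [-0.001, 0.002, -1.0]]
contact_force: [-0.1, -0.8, 0.1]
width: -0.0001
```

Emit:
apply_moves(
  motion="0 0 0 -0.145;0 0 0 -0.145;0 0 0 -0.145;0 0 0 -0.145;0 0 0 -0.145;0 0 0 -0.145;0 0 0 -0.145;0 0 0 -0.145;0 0 0 -0.145;0 0 0 0",
  gripper=0,
)

```text
time_s: 55.1
tool_pos: [0.3521, 0.3521, 0.1674]
tool_rot: [[-0.957, -0.29, 0.002], [-0.29, 0.957, -0.0], [-0.001, -0.0, -1.0]]
contact_force: [-0.1, 0.7, -0.2]
width: 0.0855
```

```bash
python3 q.py; python3 g.py .415 .1765 .16 105; python3 - <<'E'
from h import *
c=(200,165,300,240);f=8
a=ctrl.capture("top")
cv2.imwrite("pics/top18.png",cv2.resize(a[c[1]:c[3],c[0]:c[2],::-1],None,fx=f,fy=f,interpolation=cv2.INTER_CUBIC))
E
```

```text
T [ 0.01  0.03 -0.04] F [-0.1  0.7 -0.2] 0.08554048298503245 J6 20.9 [0.3521 0.3521 0.1674] 55.1
tool d mm [  -9.4 -186.3    7.5] n50 3.734137047298878 t 55.1 J [ 38.  15. -17.  58.  -0.  21.]
yaw_y 106.83
turn rad 0.032 alt -3.11
```

View pics/top18.png

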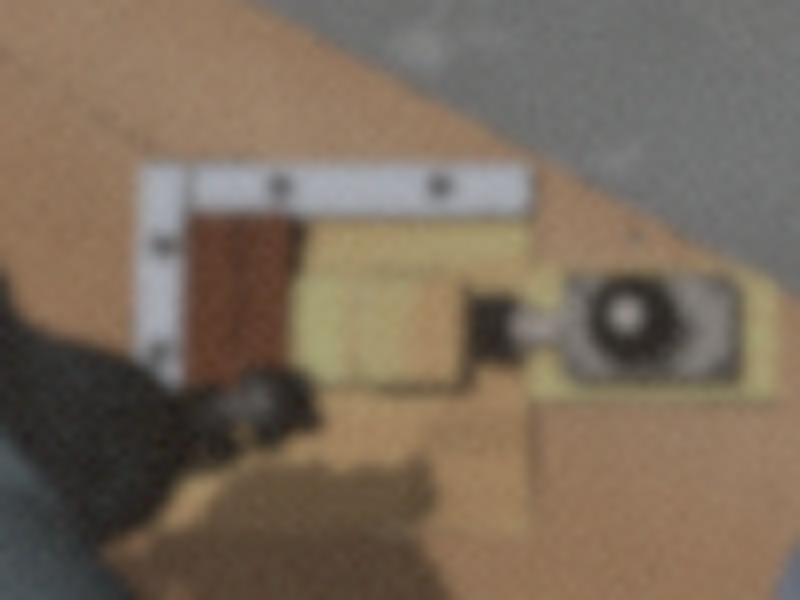

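Stack intact. To the ball.

Emit:
apply_moves(
  motion="-2 -37 0 0;-2 -37 0 0;-2 -37 0 0;-2 -37 0 0;-2 -38 0 0;0 0 0 0;0 0 0 0",
)

```text
time_s: 55.85
tool_pos: [0.4155, 0.1765, 0.1674]
tool_rot: [[-0.958, -0.286, 0.0], [-0.286, 0.958, 0.0], [-0.001, 0.0, -1.0]]
contact_force: [0.1, 0.0, 0.2]
width: 0.0854
```

```bash
python3 q.py; python3 g.py .415 .1765 .0635
```

```text
T [0.03 0.01 0.06] F [0.1 0.  0.2] 0.08535039618758498 J6 -1.7 [0.4155 0.1765 0.1674] 55.85
tool d mm [5.000e-01 1.000e-01 1.039e+02] n50 2.0777266786624784 t 55.85 J [ 15.  10. -24.  56.   0.  -2.]
yaw_y 106.62
```

Emit:
apply_moves(
  motion="0 0 40 0;0 0 40 0;0 0 20 0;0 0 0 0;0 0 0 0",
)

```text
time_s: 56.35
tool_pos: [0.4149, 0.1779, 0.0676]
tool_rot: [[-0.957, -0.291, -0.0], [-0.291, 0.957, 0.0], [0.0, 0.0, -1.0]]
contact_force: [0.5, 0.2, 0.1]
width: 0.0852
```

```bash
python3 q.py; python3 g.py .415 .1765 .0635
```

```text
T [-0.01  0.02  0.06] F [0.5 0.2 0.1] 0.08522371359811136 J6 -1.8 [0.4149 0.1779 0.0676] 56.35
tool d mm [ 0.3 -1.4  4.1] n50 0.08653348637090795 t 56.35 J [ 15.  16. -32.  41.   0.  -2.]
yaw_y 106.91
```

Emit:
apply_moves(
  motion="0 -1 3.5 0;0 0 0 0;0 0 0 0",
)

```text
time_s: 56.65
tool_pos: [0.4163, 0.1764, 0.0647]
tool_rot: [[-0.957, -0.29, 0.002], [-0.29, 0.957, 0.001], [-0.002, 0.0, -1.0]]
contact_force: [-0.0, -0.5, 0.1]
width: 0.0852
```

Emit:
apply_moves(
  motion="0 0 0 0;0 0 0 0;0 0 0 0;0 0 0 0;0 0 0 0;0 0 0 0;0 0 0 0",
  gripper=1,
  grip_force=60,
)

```text
time_s: 57.35
tool_pos: [0.4154, 0.1767, 0.0643]
tool_rot: [[-0.957, -0.29, 0.0], [-0.29, 0.957, 0.002], [-0.001, 0.002, -1.0]]
contact_force: [-2.7, 2.5, 6.2]
width: 0.0378
```

```bash
python3 q.py
```

```text
T [ 0.32  0.41 -0.06] F [-2.7  2.5  6.2] 0.03784143949986496 J6 -2.0 [0.4154 0.1767 0.0643] 57.35
```

Emit:
apply_moves(
  motion="0 0 0 0.1;0 0 0 0.1;0 0 0 0.1;0 0 0 0.1;0 0 0 0.1;0 0 0 0.1;0 0 0 0.1;0 0 0 0.1",
)

```text
time_s: 58.15
tool_pos: [0.4153, 0.176, 0.0643]
tool_rot: [[-0.873, 0.488, -0.0], [0.488, 0.873, -0.0], [-0.0, -0.0, -1.0]]
contact_force: [-2.6, -0.9, 6.5]
width: 0.0376
```

```bash
python3 q.py
```

```text
T [-0.15  0.51  0.12] F [-2.6 -0.9  6.5] 0.037636765720751794 J6 44.1 [0.4153 0.176  0.0643] 58.15
```

Emit:
apply_moves(
  motion="0 0 0 0.1;0 0 0 0.1;0 0 0 0.1;0 0 0 0.1;0 0 0 0.1;0 0 0 0.1;0 0 0 0.1;0 0 0 0.1",
)

```text
time_s: 58.95
tool_pos: [0.4147, 0.1756, 0.0642]
tool_rot: [[-0.258, 0.966, -0.001], [0.966, 0.258, -0.001], [-0.001, -0.001, -1.0]]
contact_force: [-4.2, -3.2, 8.5]
width: 0.038
```

```bash
python3 q.py
```

```text
T [-0.32  0.75  0.18] F [-4.2 -3.2  8.5] 0.0379556555532594 J6 89.9 [0.4147 0.1756 0.0642] 58.95
```

Emit:
apply_moves(
  motion="0 0 0 0.1;0 0 0 0.1;0 0 0 0.1;0 0 0 0.1;0 0 0 0.1;0 0 0 0.1;0 0 0 0.1;0 0 0 0.05",
)

```text
time_s: 59.75
tool_pos: [0.414, 0.1757, 0.0642]
tool_rot: [[0.468, 0.884, -0.002], [0.884, -0.468, -0.001], [-0.002, -0.002, -1.0]]
contact_force: [-5.1, -1.3, 11.5]
width: 0.0382
```

```bash
python3 q.py
```

```text
T [-0.15  1.03  0.14] F [-5.1 -1.3 11.5] 0.03817950535330553 J6 132.8 [0.414  0.1757 0.0642] 59.75
```

Emit:
apply_moves(
  motion="0 0 0 0.05;0 0 0 0.05;0 0 0 0.05",
)

```text
time_s: 60.05
tool_pos: [0.4149, 0.1768, 0.0641]
tool_rot: [[0.593, 0.805, -0.001], [0.805, -0.593, 0.002], [0.001, -0.002, -1.0]]
contact_force: [-3.7, 2.6, 5.2]
width: 0.0374
```

```bash
python3 q.py
```

```text
T [0.32 0.49 1.03] F [-3.7  2.6  5.2] 0.03735230156061947 J6 141.3 [0.4149 0.1768 0.0641] 60.05
```

Emit:
apply_moves(
  motion="0 0 0 0.05;0 0 0 0.05;0 0 0 0.05",
)

```text
time_s: 60.35
tool_pos: [0.4151, 0.1771, 0.0641]
tool_rot: [[0.707, 0.707, -0.001], [0.707, -0.707, 0.003], [0.002, -0.003, -1.0]]
contact_force: [-2.6, 3.3, 3.9]
width: 0.0377
```

```bash
python3 q.py
```

```text
T [0.68 0.54 0.33] F [-2.6  3.3  3.9] 0.03772674956109827 J6 150.0 [0.4151 0.1771 0.0641] 60.35
```

Emit:
apply_moves(
  motion="0 0 0 0;0 0 0 0;0 0 0 0;0 0 0 0;0 0 -10 0;0 0 -25 0;0 0 -40 0;0 0 -40 0;0 0 0 0",
  gripper=0,
)

```text
time_s: 61.25
tool_pos: [0.4193, 0.177, 0.1848]
tool_rot: [[0.707, 0.707, 0.01], [0.707, -0.707, 0.003], [0.009, 0.005, -1.0]]
contact_force: [2.0, 0.6, 0.6]
width: 0.0854
```

```bash
python3 q.py; python3 g.py .48 -.02 .18
```

```text
T [ 0.01 -0.08  0.02] F [2.  0.6 0.6] 0.08535860131547232 J6 149.9 [0.4193 0.177  0.1848] 61.25
tool d mm [-96.6 182.1   4.9] n50 4.124392506297761 t 61.25 J [ 15.   9. -22.  58.  -0. 150.]
yaw_y -44.97
```

Emit:
apply_moves(
  motion="-19 36 0 0;-19 36 0 0;-19 36 0 0;-19 36 0 0;-19 36 0 0;0 0 0 0;0 0 0 0",
)

```text
time_s: 61.95
tool_pos: [0.4754, -0.019, 0.1785]
tool_rot: [[0.708, 0.706, -0.001], [0.706, -0.708, 0.001], [-0.0, -0.001, -1.0]]
contact_force: [-0.3, 0.1, 0.1]
width: 0.0854
```

```bash
python3 q.py; python3 - <<'E'
from h import *
a=avg("top",6); np.save("t4.npy",a); s=avg("side",3)
c=(200,165,300,240);f=8
cv2.imwrite("pics/top19.png",cv2.resize(a[c[1]:c[3],c[0]:c[2],::-1].astype(np.uint8),None,fx=f,fy=f,interpolation=cv2.INTER_CUBIC))
c=(270,165,350,225);f=10
cv2.imwrite("pics/side19.png",cv2.resize(s[c[1]:c[3],c[0]:c[2],::-1].astype(np.uint8),None,fx=f,fy=f,interpolation=cv2.INTER_CUBIC))
cv2.imwrite("pics/top19f.png",a[:,:,::-1])
E
```

```text
T [ 0.02  0.01 -0.08] F [-0.3  0.1  0.1] 0.08540965907015345 J6 125.1 [ 0.4754 -0.019   0.1785] 61.95[ WARN:0@8.126] global loadsave.cpp:1063 imwrite_ Unsupported depth image for selected encoder is fallbacked to CV_8U.
```

View pics/top19.png

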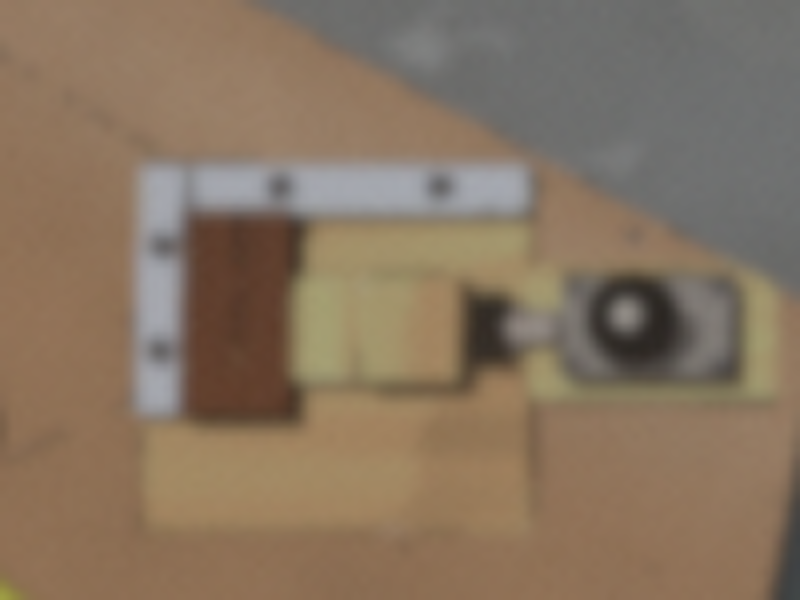

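View pics/side19.png

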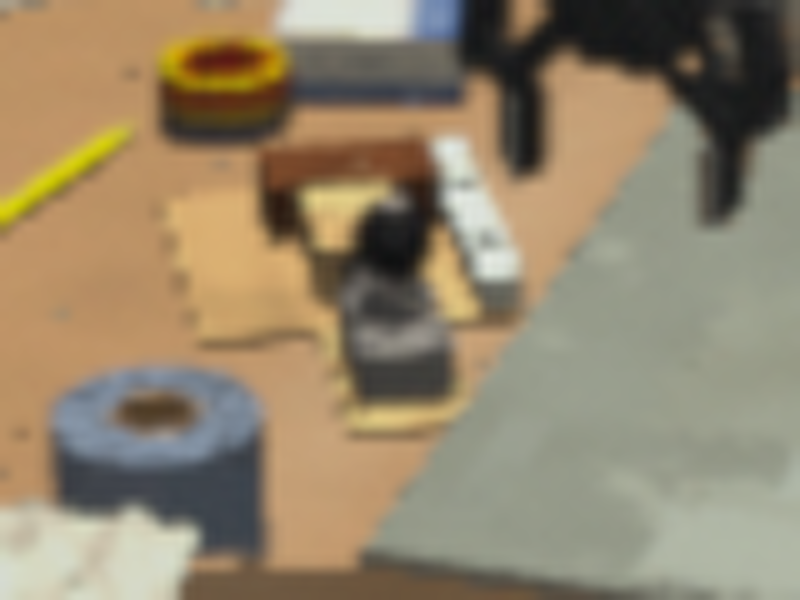

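View pics/top19f.png

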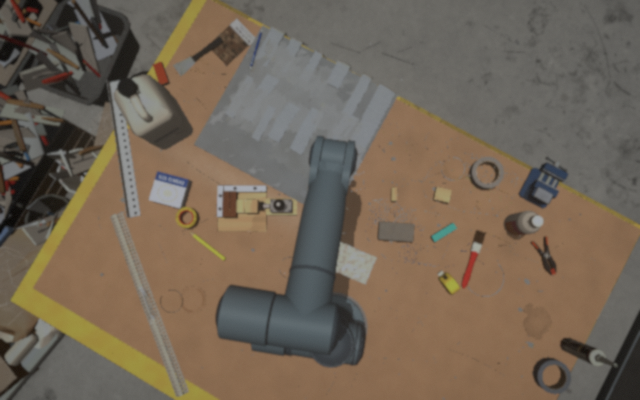

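```bash
python3 -c "
from rig import ctrl
print(ctrl.finish_job())"
```

```text
the job is handed in; nothing more can be done
None
```

The stack is clamped in the jig and the job is handed in, at about 62 s of the 210 s allowed.

- **Knob:** I backed it off counter-clockwise until the torque jumped at the stop. After loading, I turned it clockwise until it jumped again, about 2.4 rad later, which matches the full travel.
- **Strips:** only two brown strips were on the bench. Both lie on edge, tight together against the side fence. I pushed their ends against the end fence until I felt contact.
- **Packers:** I used the 30 and 44 mm ones, 74 mm against the 77 mm left with the knob backed off. They stand square, in line with the nose.
- **Left alone:** the 20 and 54 mm packers, the turquoise look-alike and the other bench items were not touched.

**Last checks:** the final top and side pictures show no visible gaps. The strip ends are level, the nose is on the packer and the gripper is clear of everything. At 3–4 mm per pixel they cannot show gaps under about 1 mm; there I rely on the contact forces.

**Disagreements:** the two cameras differed by about 3–4 mm in world y. Contact with the fence and the ball agreed with the side camera, so I corrected the top camera's readings to match. The gripper read about 1–2 mm under the true size of what it held (38 mm on the 40 mm ball).

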